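# Clip down the chamber cover corner by corner

### The job

The cover of the sample chamber is on: swing its four hinged clips inward and press each one down until it snaps fully home over the rim. Work crosswise so that the cover seats evenly: start at any corner, then snap the diagonally opposite one, then the other two. Press with feeling, never harder than 30 N on anything, leave the other things on the bench where they are, and let go at the end.

Things in the scene. Friction and masses are not known exactly. Their poses are not given: they have to be found in the camera images.
- chamber: White instrument fixed on the bench: housing 250 x 290 x 80 mm, dark grey block 180 x 262 mm (top at 98 mm), aluminium cover 170 x 160 mm (top at 108 mm), already on. Origin: centre of the underside; x to its far side, y to its left, z up. The four clips' hinge axes run along x at x +-58, y +-110, z 122 mm nominal; each clip unit (hinge, clip, bead) is height-adjusted, up to 7 mm higher or lower, not measured.
- clip_near_left (a joint): Hinge angle (rad) of the near-left clip: 0 snapped shut, flat inward over the rim; 1.57 upright; 2.1 end stop, leaning outward. All four clips are alike: steel arm 26 mm wide (along the rim), 58 mm from hinge axis to tooth tip; ribbed black thumb pad 26 x 26 mm on its upper face, 22 to 48 mm from the axis, face 10 mm above the axis when shut, bevelled at the tip end.
- clip_far_left (a joint): Hinge angle (rad) of the far-left clip: 0 snapped shut, flat inward over the rim; 1.57 upright; 2.1 end stop, leaning outward. Open, a clip leans outward, pad on its outer side, and stays where it is left (weak friction). Push its outer side to swing it inward, then press the pad down from above.
- clip_far_right (a joint): Hinge angle (rad) of the far-right clip: 0 snapped shut, flat inward over the rim; 1.57 upright; 2.1 end stop, leaning outward. From about 0.14 rad a clip's tooth meets the rim bead and resists: about 8 N on the tip end of the pad, 11 N on its middle (18 N at its hinge end), carry it over at about 0.05 rad; then it snaps home by itself on to a hard stop at 0, stiff to press on, and stays.
- clip_near_right (a joint): Hinge angle (rad) of the near-right clip: 0 snapped shut, flat inward over the rim; 1.57 upright; 2.1 end stop, leaning outward. Each rim bead sits on a small post 61 to 69 mm inward of the hinge axis, 32 mm wide, top 6 mm above the axis (4 mm lower than the shut pad face). While going down the last 10 mm the pad also moves inward, about 0.2 mm per mm.
- pad_near_left (a point): Nominal middle of the near-left clip's thumb-pad face when shut: 35 mm inward of its hinge axis, 10 mm above it. Fixed to the instrument, with its axes; the real face lies up to 7 mm above or below this point.
- pad_far_left (a point): Nominal middle of the far-left clip's thumb-pad face when shut: 35 mm inward of its hinge axis, 10 mm above it. Fixed to the instrument, with its axes; the real face lies up to 7 mm above or below this point.
- pad_far_right (a point): Nominal middle of the far-right clip's thumb-pad face when shut: 35 mm inward of its hinge axis, 10 mm above it. Fixed to the instrument, with its axes; the real face lies up to 7 mm above or below this point.
- pad_near_right (a point): Nominal middle of the near-right clip's thumb-pad face when shut: 35 mm inward of its hinge axis, 10 mm above it. Fixed to the instrument, with its axes; the real face lies up to 7 mm above or below this point.
- jar: Bystander: amber glass jar, 48 mm across, 70 mm high, standing on the bench. Origin: centre of the underside.
- case: Bystander: flat plastic specimen case 90 x 60 x 32 mm. Origin: centre of the underside.
- weight: Bystander: steel balance weight, 36 mm across, 54 mm high with a small knob. Origin: centre of the underside.

How it is judged (in metres and radians):
On the way, in this order (a step that is already met when the one before it is completed fails the run):
1. a first clip is snapped shut (value of joint any of clip_near_left, clip_far_left, clip_far_right, clip_near_right below 0.04 rad), for 0.1 s.
2. the diagonally opposite clip is snapped shut too, the other two still not (((value of joint each of clip_near_left, clip_far_right below 0.04 rad and value of joint each of clip_far_left, clip_near_right above 0.04 rad) or (value of joint each of clip_far_left, clip_near_right below 0.04 rad and value of joint each of clip_near_left, clip_far_right above 0.04 rad))), for 0.1 s.
3. a third clip is snapped shut ((value of joint each of clip_far_left, clip_far_right, clip_near_right below 0.04 rad or value of joint each of clip_near_left, clip_far_right, clip_near_right below 0.04 rad or value of joint each of clip_near_left, clip_far_left, clip_near_right below 0.04 rad or value of joint each of clip_near_left, clip_far_left, clip_far_right below 0.04 rad)), for 0.1 s.
At the end, for the whole second after the job is handed in: All four clips are snapped shut (each hinge angle below 0.04 rad) and stay so with the robot clear of them (value of joint each of clip_near_left, clip_far_left, clip_far_right, clip_near_right below 0.04 rad); the robot touches nothing.
It fails at once if two neighbouring clips shut while the other two are not (order not crosswise) ((value of joint each of clip_near_left, clip_far_left below 0.04 rad and value of joint each of clip_far_right, clip_near_right above 0.04 rad) or (value of joint each of clip_far_left, clip_far_right below 0.04 rad and value of joint each of clip_near_right, clip_near_left above 0.04 rad) or (value of joint each of clip_far_right, clip_near_right below 0.04 rad and value of joint each of clip_near_left, clip_far_left above 0.04 rad) or (value of joint each of clip_near_right, clip_near_left below 0.04 rad and value of joint each of clip_far_left, clip_far_right above 0.04 rad)).
It fails at once if the robot presses on anything harder than 30 N (contact force between any of the fingers, the arm and anything else above 30 N).
It fails at once if a bystander is moved by more than 20 mm (distance of any of jar, case, weight from where it was at the start of the episode above 0.02 m).
It also fails if it takes over 72 s, if anything falls off the work surface, if the arm or the gripper's body presses on something with over 40 N, if the wrist force passes 120 N, or if a joint passes its speed limit or range.

### The arm

A 6-joint arm with a two-finger parallel gripper is mounted at the origin on the work surface. World frame = base frame: x ahead of the robot, y to its left, z up, the work surface at z = 0. Lengths are in mm, angles in rad, forces in N, time in s.
With the tool pointing down it reaches from about 350 to 725 mm from the base axis. Payload 4.3 kg.
Tool frame: the origin (TCP) lies midway between the tips of the shut fingers; the grasp point (between the pads) lies 19 mm behind it; y points along the fingers, x is the direction in which the jaws open and shut, and the axes are right-handed (so a half turn about y gives the same grasp; the last joint's range is limited). The gripper opens to 85 mm and grips with 20 to 120 N. Pads are 22 mm wide; open, the fingers measure 114 mm over their backs; the gripper's body (76 mm by 85 mm) begins 54 mm behind the grasp point. The pads swing forward as they close: fully open they stand 13 mm farther back than shut.
Start: joints at [-1.378, 0.377, 0.081, 1.274, 0, 1.46], TCP at [171.473, -548.878, 204.529] pointing down, gripper open.
Joint ranges: [-2.72, 2.72], [-0.84, 1.66], [-1.02, 1.22], [-1.77, 2.12], [-1.37, 1.28], [-3.14, 3.14]. Speed limits (rad/s): [2.57, 2.57, 3.14, 3.14, 3.14, 3.14].

### API

Orientations are given as a unit quaternion [x, y, z, w].
In Python, from station import sense, viewer, arm gives the robot as it stands.
- The arm moves only by the tool apply_moves, never from a script. Its arguments are lists of equal length, an entry for each row: "jaw": the finger opening in mm, from 0 to 85.4; "travel": the shift along the tool's x, y, z in mm, a list of three; "roll": the turn about the tool's y in rad. A call has 1 to 12 rows; each row is the pose to reach, as a shift and turn from the pose measured when the call began, along the tool's axes at that moment; what a row does not reach only later rows make up. A row lasts 1/12 s, in which the tool goes at most 41.7 mm and 7.16 degrees, less where a joint would pass 70% of its speed; a pose out of reach is approached as far as the arm can. A call with a gripper value outside its range is refused whole. The fingers move at their own pace and stop on an object; the grip force is fixed at half the most. Time passes only in rows, so rows that repeat a pose let the fingers close. It gives the time, the measured TCP pose, the force and the opening at its end, in the units of the state.
- sense(): the state, without advancing time (a new reading comes with each control period).
- viewer.capture(name): name is "side" or "top"; returns (picture, depth): 480x640x3 uint8, blue, green, red; 480x640 float32, mm along the optical axis (not along the pixel's ray), 0 where there is no reading.
- viewer.camera_params(name): a dict with "vfov" (degrees; the focal length in pixels is half the picture's height over the tangent of half this angle, whatever the lens; pixels are square), "cx", "cy" (the principal point, pixels), "origin" and "orientation" of the camera in the world. Camera axes: x right, y up, looking along -z (the intrinsics and any distortion apply to the point x, -y, -z); pixel columns grow to the right and rows downward; lengths in mm; the calibration is good to about 2 mm. A picture is of the moment at which its call begins. camera_params takes no time and is no camera call.
- arm.sign_off(): hands the job in, once; it reports no verdict.
The state is a dict: "t": time; "joints": joint angles; "joint_velocities": joint speeds; "joint_efforts": joint torques, N m; "eef_pos": TCP position; "tool_rot": TCP orientation; "wrist_force": force on the tool from outside, world axes, zero at the start; "torque": the same for the moment, N m; "finger_gap": opening from 0.0 (shut) to 1.0 (fully open).
Only numpy, scipy, OpenCV 4.12 (cv2) and the standard library are available. Lean on these libraries where they do the work, as an engineer would, in place of code of your own. Each camera call takes 0.05 s, during which the arm holds its last target.

## Working session

There is one attempt and no reset: what is moved stays moved. The work goes in short steps, Python scripts to look and compute and a tool call to move; the robot and the scene stay as the last step left them, time stands still between calls to the robot, and variables do not carry over. Pictures are saved under pics/ and viewed, and the job is handed in when it is done.

Besides the shell and the picture viewer there is one more tool, called after "Call:" by a JSON object that holds its "name" and its "arguments", one argument or row to a line. apply_moves: Moves the arm, as the interface text tells. Its arguments: {"type":"object","properties":{"jaw":{"type":"array","items":{"type":"number"}},"travel":{"type":"array","items":{"type":"array","items":{"type":"number"}}},"roll":{"type":"array","items":{"type":"number"}}},"required":["jaw","travel","roll"]}

```bash
ls; mkdir -p pics; python3 - <<'E'
from station import sense, viewer, arm
import cv2,numpy as np
s=sense();print(s)
for n in("side","top"):
    print(n,viewer.camera_params(n))
    im,d=viewer.capture(n)
    cv2.imwrite(f"pics/{n}0.png",im);np.save(f"pics/{n}0.npy",d)
    print(d.min(),d.max(),(d==0).mean())
E
```

```text
pics
{'t': 0.0, 'joints': array([-1.37830160e+00,  3.78064322e-01,  7.96584437e-02,  1.27438838e+00,
       -1.51643218e-06,  1.46049418e+00]), 'joint_velocities': array([-0.00146819,  0.0003776 ,  0.00136698, -0.00031791, -0.00080882,
       -0.00178007]), 'joint_efforts': array([ 2.08489822e-03, -4.63601589e+01,  2.69875878e+01,  2.08817970e-02,
        9.81177686e-05, -1.40646023e-05]), 'eef_pos': array([ 171.33135344, -548.15953349,  203.5728009 ]), 'tool_rot': array([-0.5692125 ,  0.41938994, -0.41835005,  0.57016879]), 'wrist_force': array([-0.20334501, -0.46461465, -0.1611594 ]), 'torque': array([0.02099068, 0.01056439, 0.02152436]), 'finger_gap': 0.9987618553163206}
side {'vfov': 43.82855237052821, 'cx': 320.2789887812287, 'cy': 250.8327237538491, 'origin': array([  159.72552499, -1228.71707697,   945.83195965]), 'orientation': array([ 0.46333727, -0.07092429, -0.13459954,  0.87302422])}
0.0 3615.7427 0.003987630208333333
top {'vfov': 43.60962493776606, 'cx': 326.7646093741764, 'cy': 240.63835835968064, 'origin': array([ 357.86599703,  -10.66893667, 1272.79848303]), 'orientation': array([-0.05534438,  0.05105197,  0.70656581, -0.70363019])}
0.0 2204.4534 0.0042154947916666664
```

View pics/side0.png

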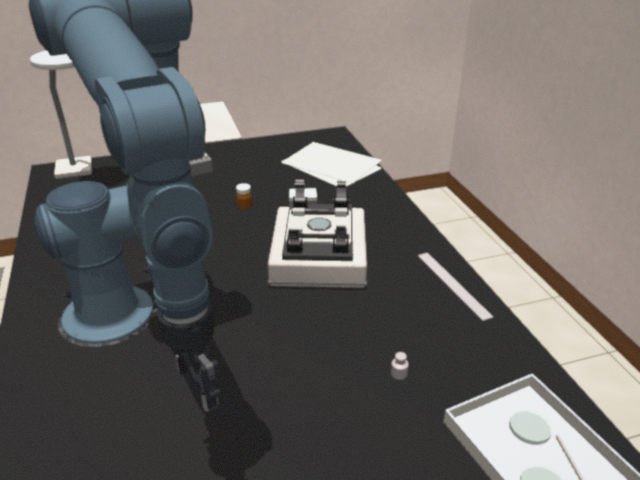

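View pics/top0.png

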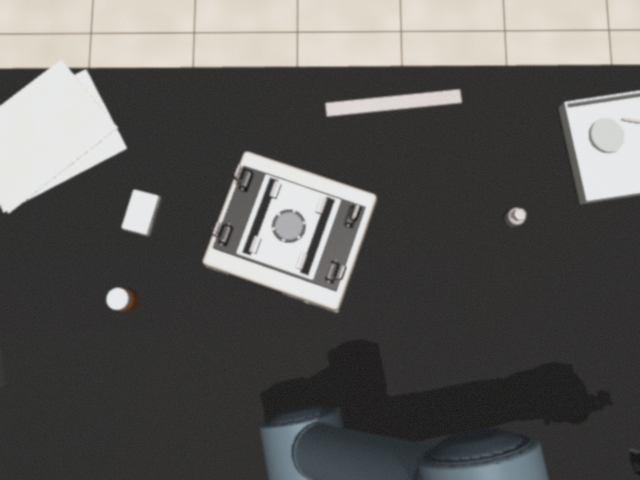

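```bash
cat > h.py <<'E'
from station import sense, viewer, arm
import cv2,numpy as np
from scipy.spatial.transform import Rotation as R
def cam(n):
    p=viewer.camera_params(n); f=240/np.tan(np.radians(p['vfov'])/2)
    return p,f,R.from_quat(p['orientation']).as_matrix(),np.array(p['origin'])
def rays(n,uv):
    p,f,M,o=cam(n); uv=np.atleast_2d(np.asarray(uv,float))
    d=np.c_[(uv[:,0]-p['cx'])/f,-(uv[:,1]-p['cy'])/f,-np.ones(len(uv))]
    return o,d@M.T
def onplane(n,uv,z):
    o,d=rays(n,uv); return o+d*((z-o[2])/d[:,2])[:,None]
def bydepth(n,uv,dep):
    o,d=rays(n,uv); return o+d*np.asarray(dep)[:,None]
def proj(n,P):
    p,f,M,o=cam(n); c=(np.atleast_2d(P)-o)@M
    return np.c_[p['cx']+f*c[:,0]/-c[:,2], p['cy']-f*c[:,1]/-c[:,2]]
E
python3 - <<'E'
from h import *
im=cv2.imread('pics/top0.png');d=np.load('pics/top0.npy')
vv,uu=np.mgrid[0:480,0:640]
P=bydepth('top',np.c_[uu.ravel(),vv.ravel()],d.ravel()).reshape(480,640,3)
for u,v in[(450,280),(180,330),(60,380)]: print('bench',P[v-5:v+5,u-5:u+5].reshape(-1,3).mean(0),P[v-5:v+5,u-5:u+5,2].std())
m=((P[...,2]>55)&(im.min(2)>130)).astype(np.uint8); m[:,:190]=0;m[:,400:]=0;m[330:]=0;m[:140]=0
c=max(cv2.findContours(m,cv2.RETR_EXTERNAL,cv2.CHAIN_APPROX_NONE)[0],key=cv2.contourArea)
r=cv2.minAreaRect(c);b=cv2.boxPoints(r);print(r);print(b)
W=onplane('top',b,80);print(W)
print([np.linalg.norm(W[i]-W[(i+1)%4]) for i in range(4)],W.mean(0))
for i in range(4):
    e=W[(i+1)%4]-W[i];print(np.degrees(np.arctan2(e[1],e[0])))
for u,v in[(280,165),(355,250),(300,275)]: print('z',P[v,u])
z=P[150:320,200:385,2]; 
big=cv2.resize(im[150:320,200:385],None,fx=4,fy=4,interpolation=cv2.INTER_CUBIC);cv2.imwrite('pics/crop_top.png',big[:600])
zz=cv2.resize(np.clip((z-60)*2,0,255).astype(np.uint8),None,fx=3.2,fy=3.2,interpolation=cv2.INTER_NEAREST);cv2.imwrite('pics/z_top.png',zz)
im=cv2.imread('pics/side0.png');cv2.imwrite('pics/crop_side.png',cv2.resize(im[170:295,260:380],None,fx=4.8,fy=4.8,interpolation=cv2.INTER_CUBIC))
E
```

```text
bench [ 4.66439209e+02 -2.63525907e+02 -3.15070397e-01] 2.5173542363161814
bench [363.44862203 303.95450854  12.10544024] 126.7288792742384
bench [261.55233629 553.94187019  -1.13682576] 2.5782790777116644
((288.8055419921875, 229.8639678955078), (143.37069702148438, 123.2896728515625), 19.025604248046875)
[[200.9405  264.77258]
 [241.13179 148.21785]
 [376.6706  194.95535]
 [336.4793  311.51007]]
[[ 491.21135589  248.29257161   80.        ]
 [ 732.40059008  172.05788297   80.        ]
 [ 632.39074452 -105.57636187   80.        ]
 [ 397.2011619   -22.41299091   80.        ]]
[np.float64(252.95053753981716), np.float64(295.09785345716114), np.float64(249.4599888559441), np.float64(286.56485854572645)] [563.3009631   73.09027545  80.        ]
-17.540616224174126
-109.81011444055252
160.5263331606116
70.84899027350261
z [696.60855665  91.71087744  78.87183264]
z [519.5210986  -60.26943878  80.91546472]
z [467.3444597   48.5449573  106.52880685]
```

```bash
sleep 0; ls pics
```

```text
crop_side.png
crop_top.png
side0.npy
side0.png
top0.npy
top0.png
z_top.png
```

View pics/crop_top.png

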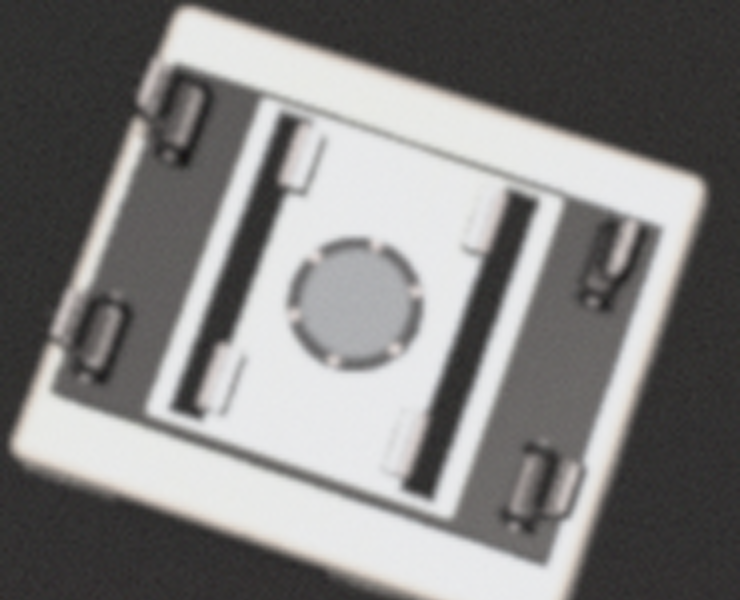

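View pics/crop_side.png

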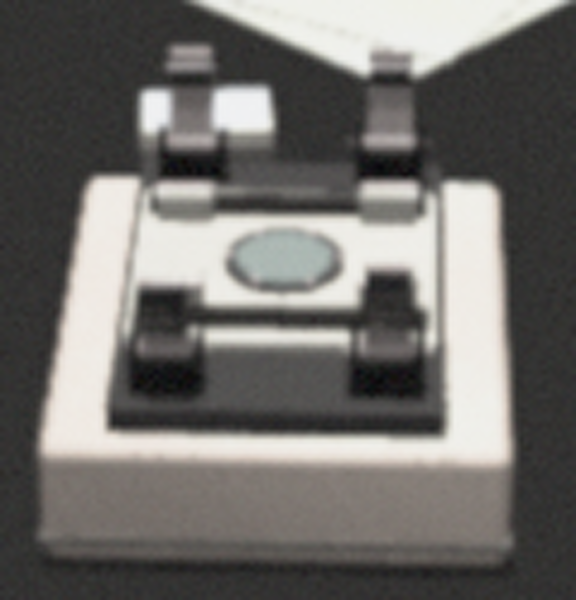

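View pics/z_top.png

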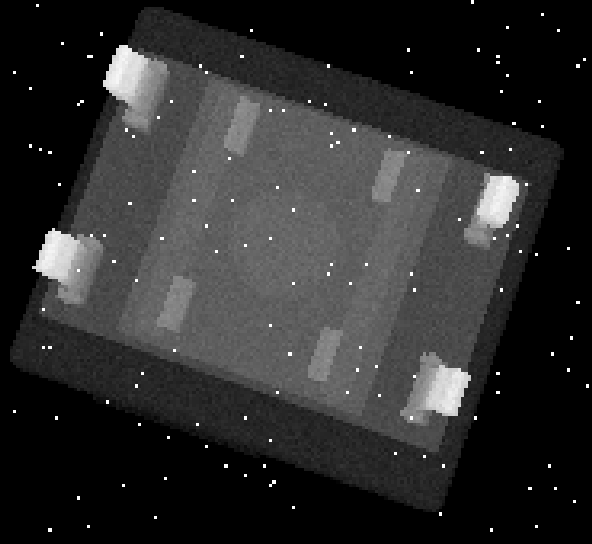

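```bash
cat > m.py <<'E'
from h import *
im=cv2.imread('pics/top0.png');d=np.load('pics/top0.npy')
vv,uu=np.mgrid[0:480,0:640]
d=cv2.medianBlur(d,3)
P=bydepth('top',np.c_[uu.ravel(),vv.ravel()],d.ravel()).reshape(480,640,3)
m=((P[...,2]>66)&(P[...,2]<93)).astype(np.uint8); m[:,:190]=0;m[:,400:]=0;m[330:]=0;m[:140]=0
c=max(cv2.findContours(m,cv2.RETR_EXTERNAL,cv2.CHAIN_APPROX_NONE)[0],key=cv2.contourArea)[:,0]
W=onplane('top',c,80)[:,:2].astype(np.float32)
r=cv2.minAreaRect(W);print('housing',r)
def rect(mask,z):
    mask=mask.astype(np.uint8);mask[:,:190]=0;mask[:,400:]=0;mask[330:]=0;mask[:140]=0
    c=max(cv2.findContours(mask,cv2.RETR_EXTERNAL,cv2.CHAIN_APPROX_NONE)[0],key=cv2.contourArea)[:,0]
    return cv2.minAreaRect(onplane('top',c,z)[:,:2].astype(np.float32))
print('block',rect((P[...,2]>91)&(P[...,2]<118),98))
print('cover',rect(cv2.morphologyEx(((P[...,2]>104)&(P[...,2]<117)&(im.min(2)>150)).astype(np.uint8),cv2.MORPH_OPEN,np.ones((3,3))),108))
E
python3 m.py
```

```text
housing ((562.2794799804688, 71.70945739746094), (288.4305419921875, 251.4829864501953), 70.66830444335938)
block ((564.6558227539062, 71.75872802734375), (262.18280029296875, 180.23992919921875), 70.48535919189453)
cover ((560.2351684570312, 59.2557487487793), (132.99781799316406, 169.64111328125), 70.62483215332031)
```

```bash
cat >> h.py <<'E'
C=np.array([563.3,71.7,0.]);YAW=np.radians(-19.43)
Rc=R.from_euler('z',YAW).as_matrix()
def toc(P): return (np.asarray(P)-C)@Rc
def tow(p): return np.asarray(p)@Rc.T+C
E
cat >> m.py <<'E'
Q=toc(P.reshape(-1,3)).reshape(P.shape)
def st(n,cx,cy,wx,wy,z0,z1):
    k=(abs(Q[...,0]-cx)<wx)&(abs(Q[...,1]-cy)<wy)&(Q[...,2]>z0)&(Q[...,2]<z1)
    print(n,k.sum(),np.round(np.median(Q[k],0),1),np.round(Q[k].std(0),1), 'rng',np.round(np.percentile(Q[k],[2,98],axis=0),1).tolist())
st('housing',-110,0,10,100,50,140);st('blk',0,100,40,15,60,140);st('blk',0,-100,40,15,60,140);st('cover',0,0,20,20,60,140)
for sx,a in((-1,'near'),(1,'far')):
  for sy,b in((1,'left'),(-1,'right')):
    st(a+b+' bead',58*sx,45*sy,13,10,117,150)
    st(a+b+' base',58*sx,112*sy,25,20,110,145)
    st(a+b+' clip',58*sx,130*sy,25,50,150,200)
E
python3 m.py
```

```text
housing ((562.2794799804688, 71.70945739746094), (288.4305419921875, 251.4829864501953), 70.66830444335938)
block ((564.6558227539062, 71.75872802734375), (262.18280029296875, 180.23992919921875), 70.48535919189453)
cover ((560.2351684570312, 59.2557487487793), (132.99781799316406, 169.64111328125), 70.62483215332031)
housing 1008 [-110.1   -0.9   79.2] [ 5.8 57.7  1.2] rng [[-119.6, -96.3, 76.4], [-100.4, 95.9, 81.2]]
blk 607 [  0.7 100.5  97.1] [23.7  8.7  5.7] rng [[-38.7, 85.7, 95.3], [39.4, 114.6, 126.9]]
blk 608 [   1.3 -100.    97.4] [23.3  8.7  5.5] rng [[-38.5, -114.4, 95.7], [39.2, -85.6, 124.8]]
cover 408 [-0.000e+00 -1.000e-01  1.114e+02] [11.6 11.5  0.8] rng [[-19.1, -19.3, 109.8], [19.3, 19.1, 112.8]]
nearleft bead 95 [-58.1  48.  125.2] [7.6 3.8 2.1] rng [[-70.8, 42.2, 120.2], [-45.8, 54.9, 127.9]]
nearleft base 168 [-58.  108.5 126.7] [12.1  3.5  8.6] rng [[-76.7, 104.4, 110.8], [-37.2, 118.6, 143.4]]
nearleft clip 146 [-57.8 115.7 169.6] [7.5 4.9 6. ] rng [[-69.3, 109.0, 153.1], [-44.8, 126.2, 179.7]]
nearright bead 87 [-58.1 -46.8 125.2] [7.5 3.6 1.3] rng [[-70.2, -
[... 171 characters left out ...]
57.2 -125.4  167.5] [7.7 5.4 4.9] rng [[-69.3, -134.1, 156.7], [-44.0, -115.9, 176.1]]
farleft bead 89 [ 58.1  47.9 126.8] [7.4 3.6 2.3] rng [[45.9, 42.3, 118.8], [69.6, 54.1, 129.8]]
farleft base 163 [ 57.  108.5 127.9] [12.5  3.4  7.9] rng [[39.0, 104.4, 111.2], [79.3, 117.1, 143.0]]
farleft clip 154 [ 57.8 116.4 171.4] [7.9 4.9 6.5] rng [[46.5, 109.7, 154.3], [72.0, 126.5, 180.3]]
farright bead 83 [ 57.6 -47.1 126.6] [7.4 3.7 2. ] rng [[45.7, -52.7, 120.8], [70.2, -40.7, 129.4]]
farright base 85 [  46.  -108.3  126. ] [11.3  5.   6.9] rng [[38.6, -118.9, 112.1], [76.9, -103.2, 138.6]]
farright clip 143 [  57.5 -117.1  170.8] [7.7 5.1 5.6] rng [[46.5, -125.1, 156.2], [71.5, -107.8, 179.6]]
```

```bash
cat >> h.py <<'E'
PT={'NL':(-58,1),'FL':(58,1),'FR':(58,-1),'NR':(-58,-1)}
def goal(tc):  # chamber-frame target -> travel, roll ; tool down, jaw axis along chamber x
    s=sense();T=R.from_quat(s['tool_rot']).as_matrix();p=s['eef_pos']
    sh=T.T@(tow(tc)-p)
    cx=Rc[:,0]; l=T.T@cx
    a=np.arctan2(-l[2],l[0])  # turn about y: x -> (cos a,0,-sin a)
    alt=a-np.pi if a>0 else a+np.pi
    print('tcp_c',np.round(toc(p),1),'tool y',np.round(T[:,1],3),'force_c',np.round(s['wrist_force']@Rc,1),'t',round(s['t'],2),'gap',round(s['finger_gap'],2),'j6',round(s['joints'][5],2))
    print('tool axes in chamber: x',np.round(Rc.T@T[:,0],2),'z',np.round(Rc.T@T[:,2],2))
    print('travel',np.round(sh,1),'roll',round(a,3),round(alt,3))
E
python3 - <<'E'
from h import *
goal([-58,-168,215])
for k,(x,s) in PT.items():
    for y in(168,80,70): w=tow([x,s*y,0]);print(k,y,w.round(),np.hypot(*w[:2]).round())
for n,u in(('jar',(118,299)),('case',(140,212)),('weight',(516,216))): print(n,toc(onplane('top',u,40)).round())
E
```

```text
tcp_c [-163.4 -715.   203.7] tool y [-0.     0.002 -1.   ] force_c [ 0.3  0.3 -0.1] t 0.1 gap 1.0 j6 1.46
tool axes in chamber: x [ 0.6 -0.8 -0. ] z [0.8 0.6 0. ]
travel [-375.   -10.6  411.9] roll -0.929 2.213
NL 168 [564. 249.   0.] 617.0
NL 80 [535. 166.   0.] 560.0
NL 70 [532. 157.   0.] 555.0
FL 168 [674. 211.   0.] 706.0
FL 80 [645. 128.   0.] 657.0
FL 70 [641. 118.   0.] 652.0
FR 168 [ 562. -106.    0.] 572.0
FR 80 [591. -23.   0.] 592.0
FR 70 [595. -14.   0.] 595.0
NR 168 [453. -67.   0.] 458.0
NR 80 [482.  16.   0.] 482.0
NR 70 [485.  25.   0.] 486.0
jar [[-247.  288.   40.]]
case [[-64. 313.  40.]]
weight [[ 187. -433.   40.]]
```

Call:
{"name": "apply_moves", "arguments": {
  "jaw": [0, 0, 0, 0, 0, 0, 0, 0, 0, 0, 0, 0],
  "travel": [
    [-10, -10, 11],
    [-35, -11, 39],
    [-70, -11, 77],
    [-105, -11, 115],
    [-140, -11, 154],
    [-175, -11, 192],
    [-210, -11, 231],
    [-245, -11, 269],
    [-280, -11, 307],
    [-315, -11, 346],
    [-345, -11, 379],
    [-375, -11, 412]
  ],
  "roll": [-0.05, -0.14, -0.22, -0.3, -0.38, -0.46, -0.54, -0.62, -0.7, -0.78, -0.86, -0.93]
}}

```text
t: 1.1
eef_pos: [408.5, -141.3, 215.1]
tool_rot: [-0.697, 0.118, -0.117, 0.698]
wrist_force: [0.6, -0.2, 0.9]
finger_gap: 0.002
```

```bash
python3 - <<'E'
from h import *
goal([-58,-168,160])
E
```

```text
tcp_c [ -75.1 -252.4  215.1] tool y [-0.001  0.002 -1.   ] force_c [ 0.6 -0.   0.9] t 1.1 gap 0.0 j6 1.42
tool axes in chamber: x [ 1.  0. -0.] z [-0.  1.  0.]
travel [17.6 55.2 84.2] roll 0.005 -3.137
```

Call:
{"name": "apply_moves", "arguments": {
  "jaw": [0, 0, 0, 0, 0, 0],
  "travel": [
    [10, 0, 40],
    [17, 20, 75],
    [17, 40, 84],
    [17, 55, 84],
    [17, 55, 84],
    [17, 55, 84]
  ],
  "roll": [0, 0, 0, 0, 0, 0]
}}

```text
t: 1.6
eef_pos: [450.9, -67.0, 159.5]
tool_rot: [-0.697, 0.119, -0.116, 0.698]
wrist_force: [-0.6, 0.4, -0.7]
finger_gap: -0.001
```

```bash
python3 - <<'E'
from h import *
goal([-58,-120,155])
im,d=viewer.capture('top'); cv2.imwrite('pics/t1.png',cv2.resize(im[130:330,180:420],None,fx=3,fy=3))
im,d=viewer.capture('side'); cv2.imwrite('pics/s1.png',cv2.resize(im[120:320,220:420],None,fx=3,fy=3))
E
```

```text
tcp_c [ -59.9 -168.2  159.5] tool y [-0.003  0.003 -1.   ] force_c [-0.7  0.1 -0.7] t 1.6 gap -0.0 j6 1.62
tool axes in chamber: x [ 1.    0.01 -0.  ] z [-0.01  1.    0.  ]
travel [ 2.1  4.5 48.1] roll 0.005 -3.136
```

View pics/s1.png

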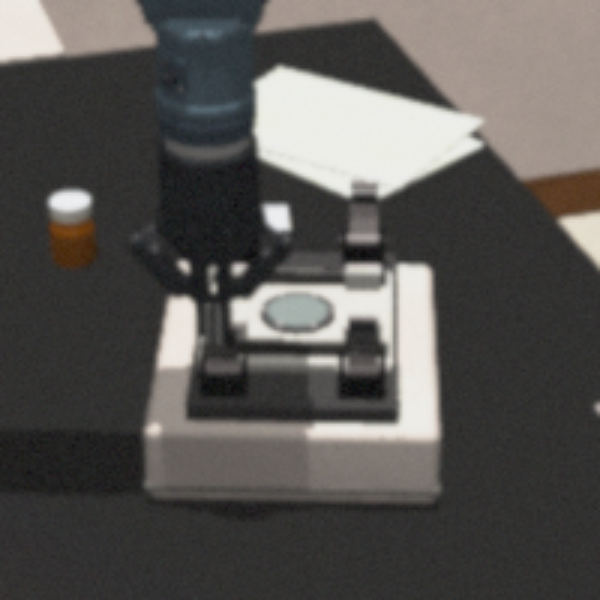

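View pics/t1.png

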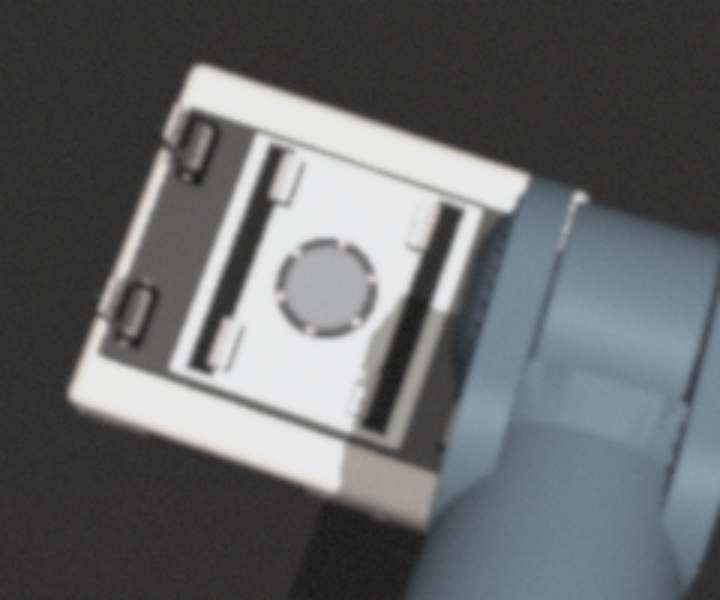

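```bash
python3 - <<'E'
from h import *
s=sense()
for p in (s['eef_pos'],tow([-58,-131,172]),tow([-58,-110,121]),tow([58,-118,175])): print((proj('side',p)-[220,120])*3)
E
```

```text
[[214.08259003 367.50081374]]
[[217.31233363 330.83838272]]
[[220.76810815 369.06748905]]
[[360.26283568 321.68732011]]
```

Call:
{"name": "apply_moves", "arguments": {
  "jaw": [0, 0, 0, 0, 0, 0, 0, 0, 0, 0, 0, 0],
  "travel": [
    [2, 2, 8],
    [2, 2, 16],
    [2, 2, 24],
    [2, 2, 31],
    [2, 2, 38],
    [2, 2, 45],
    [2, 2, 52],
    [2, 2, 59],
    [2, 2, 66],
    [2, 2, 73],
    [2, 2, 80],
    [2, 2, 86]
  ],
  "roll": [0, 0, 0, 0, 0, 0, 0, 0, 0, 0, 0, 0]
}}

```text
t: 2.7
eef_pos: [482.8, 13.4, 159.2]
tool_rot: [-0.697, 0.118, -0.118, 0.698]
wrist_force: [0.1, -0.1, 0.0]
finger_gap: 0.0
```

```bash
python3 - <<'E'
from h import *
goal([-58,-72,142])
im,d=viewer.capture('side'); cv2.imwrite('pics/s2.png',cv2.resize(im[120:320,220:420],None,fx=3,fy=3))
E
```

```text
tcp_c [-56.5 -81.8 159.2] tool y [ 0.     0.002 -1.   ] force_c [ 0.1 -0.1  0. ] t 2.7 gap 0.0 j6 1.8
tool axes in chamber: x [ 1.  0. -0.] z [-0.  1.  0.]
travel [-1.5 17.2  9.8] roll 0.004 -3.138
```

View pics/s2.png

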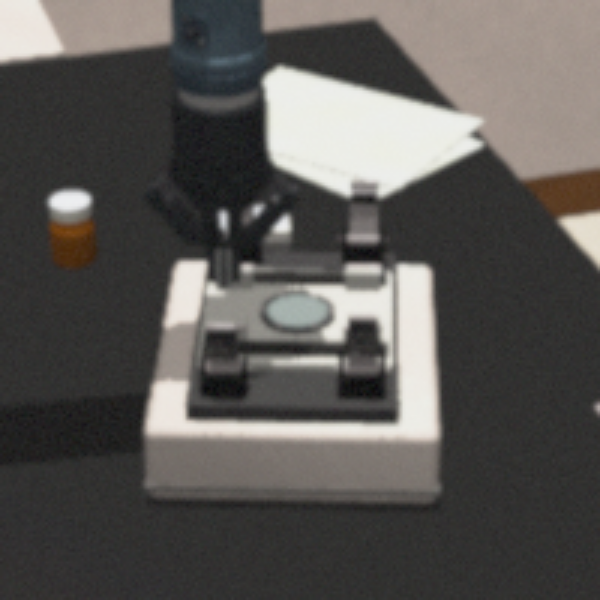

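```bash
python3 - <<'E'
from h import *
im,d=viewer.capture('side'); np.save('pics/s2d.npy',d)
cv2.imwrite('pics/s2b.png',cv2.resize(im[170:270,250:370],None,fx=6,fy=6,interpolation=cv2.INTER_CUBIC))
s=sense()
print(proj('side',s['eef_pos']),proj('side',s['eef_pos']+[0,0,40]))
vv,uu=np.mgrid[0:480,0:640]
Q=toc(bydepth('side',np.c_[uu.ravel(),vv.ravel()],cv2.medianBlur(d,3).ravel())).reshape(480,640,3)
for v in range(190,256,2): print(v,Q[v,294].round().tolist(),Q[v,341].round().tolist())
E
```

```text
[[294.59210941 224.20561851]] [[294.18854877 210.45013692]]
190 [-57.0, -70.0, 250.0] [60.0, 115.0, 153.0]
192 [-72.0, 116.0, 144.0] [60.0, 114.0, 147.0]
194 [-73.0, 117.0, 137.0] [60.0, 114.0, 141.0]
196 [-73.0, 122.0, 127.0] [60.0, 112.0, 136.0]
198 [-56.0, -77.0, 232.0] [60.0, 108.0, 131.0]
200 [-56.0, -89.0, 233.0] [60.0, 108.0, 125.0]
202 [-56.0, -87.0, 226.0] [60.0, 108.0, 118.0]
204 [-56.0, -91.0, 223.0] [60.0, 108.0, 112.0]
206 [-56.0, -92.0, 218.0] [60.0, 108.0, 105.0]
208 [-56.0, -90.0, 211.0] [60.0, 55.0, 129.0]
210 [-56.0, -90.0, 206.0] [60.0, 46.0, 129.0]
212 [-56.0, -91.0, 200.0] [60.0, 46.0, 122.0]
214 [-57.0, -89.0, 193.0] [61.0, 47.0, 115.0]
216 [-68.0, 39.0, 111.0] [61.0, 44.0, 110.0]
218 [-67.0, 29.0, 111.0] [61.0, 36.0, 109.0]
220 [-67.0, 23.0, 108.0] [61.0, 24.0, 110.0]
222 [-66.0, 10.0, 109.0] [61.0, 15.0, 109.0]
224 [-65.0, 1.0, 109.0] [60.0, -116.0, 183.0]
226 [-64.0, -8.0, 108.0] [60.0, -119.0, 179.0]
228 [-54.0, -130.0, 178.0] [60.0, -119.0, 173.0]
230 [-54.0, -129.0, 171.0] [60.0, -123.0, 170.0]
232 [-54.0, -131.0, 167.0] [60.0, -121.0, 163.0]
234 [-54.0, -133.0, 162.0] [61.0, -121.0, 158.0]
236 [-55.0, -130.0, 155.0] [61.0, -120.0, 151.0]
238 [-55.0, -126.0, 146.0] [61.0, -112.0, 140.0]
240 [-56.0, -113.0, 132.0] [61.0, -111.0, 133.0]
242 [-57.0, -112.0, 125.0] [61.0, -112.0, 128.0]
244 [-57.0, -110.0, 118.0] [61.0, -111.0, 121.0]
246 [-57.0, -114.0, 115.0] [61.0, -114.0, 117.0]
248 [-57.0, -116.0, 110.0] [61.0, -117.0, 113.0]
250 [-57.0, -116.0, 104.0] [61.0, -119.0, 109.0]
252 [-57.0, -116.0, 98.0] [62.0, -120.0, 103.0]
254 [-57.0, -123.0, 97.0] [62.0, -124.0, 100.0]
```

View pics/s2b.png

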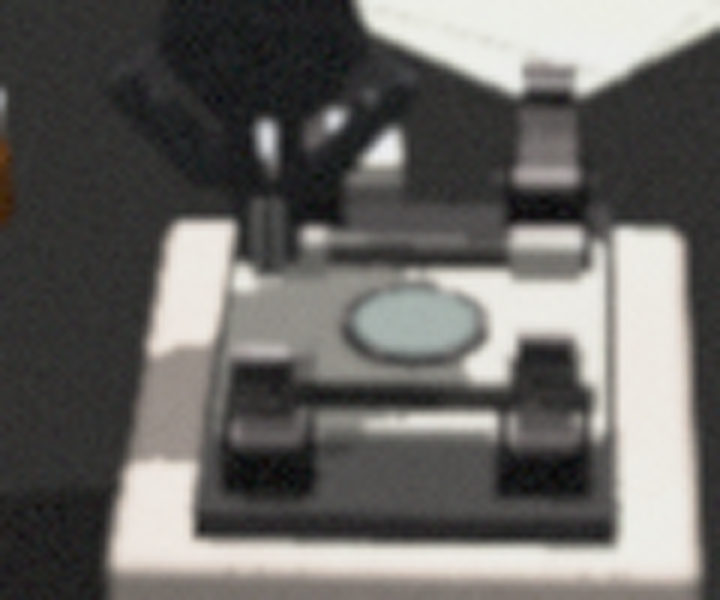

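Call:
{"name": "apply_moves", "arguments": {
  "jaw": [0, 0, 0, 0, 0, 0, 0, 0],
  "travel": [
    [-1, -12, 0],
    [-1, -12, -20],
    [-1, -12, -45],
    [-1, -12, -70],
    [-1, -10, -88],
    [-1, 0, -90],
    [-1, 0, -90],
    [-1, 0, -90]
  ],
  "roll": [0, 0, 0, 0, 0, 0, 0, 0]
}}

```text
t: 3.47
eef_pos: [451.8, -71.4, 158.7]
tool_rot: [-0.697, 0.118, -0.117, 0.698]
wrist_force: [0.1, 1.1, -0.1]
finger_gap: -0.001
```

```bash
cat >> h.py <<'E'
def tip(save=None):
    s=sense();t=toc(s['eef_pos'])
    im,d=viewer.capture('side')
    vv,uu=np.mgrid[0:480,0:640]
    Q=toc(bydepth('side',np.c_[uu.ravel(),vv.ravel()],d.ravel()))
    k=(abs(Q[:,0]-t[0])<22)&(abs(Q[:,1]-t[1]+9)<13)&(Q[:,2]<t[2]+75)&(Q[:,2]>t[2]-15)
    q=Q[k]
    print('tcp_c',t.round(1),'n',k.sum(),'z pct',np.percentile(q[:,2],[0.5,2,5,10,50]).round(1),'x',np.percentile(q[:,0],[2,50,98]).round(1),'y',np.percentile(q[:,1],[2,50,98]).round(1))
    h,e=np.histogram(q[:,2],bins=np.arange(t[2]-15,t[2]+75,5));print(dict(zip(e[:-1].round().astype(int).tolist(),h.tolist())))
    if save: cv2.imwrite(save,cv2.resize(im[170:270,250:370],None,fx=6,fy=6,interpolation=cv2.INTER_CUBIC))
E
python3 - <<'E'
from h import *
tip('pics/s3.png'); goal([-58,-168,130])
E
```

```text
tcp_c [ -57.6 -172.   158.7] n 192 z pct [190.1 191.5 193.5 196.4 213.5] x [-72.4 -56.7 -40.5] y [-185.7 -179.6 -171.7]
{144: 0, 149: 0, 154: 0, 159: 0, 164: 0, 169: 0, 174: 0, 179: 0, 184: 0, 189: 10, 194: 20, 199: 21, 204: 23, 209: 24, 214: 22, 219: 17, 224: 24}
tcp_c [ -57.2 -171.7  159.1] tool y [-0.     0.002 -1.   ] force_c [ 0.6 -0.3  0.7] t 3.52 gap -0.0 j6 1.61
tool axes in chamber: x [ 1.  0. -0.] z [-0.  1.  0.]
travel [-0.7 29.1  3.6] roll 0.005 -3.137
```

View pics/s3.png

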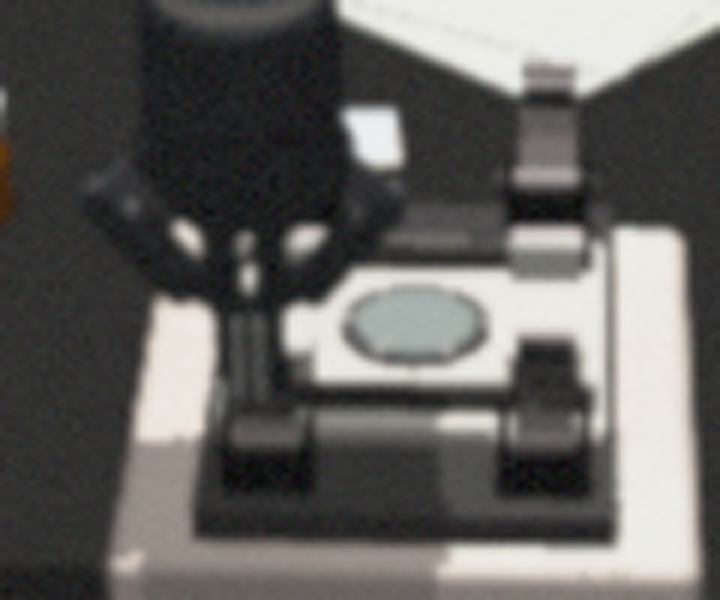

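Call:
{"name": "apply_moves", "arguments": {
  "jaw": [0, 0, 0, 0, 0, 0, 0],
  "travel": [
    [0, 8, 1],
    [-1, 17, 2],
    [-1, 26, 2],
    [-1, 29, 2],
    [-1, 29, 2],
    [-1, 29, 2],
    [-1, 29, 2]
  ],
  "roll": [0, 0, 0, 0, 0, 0, 0]
}}

```text
t: 4.1
eef_pos: [452.1, -68.8, 130.2]
tool_rot: [-0.697, 0.118, -0.117, 0.698]
wrist_force: [-1.2, 0.1, 0.6]
finger_gap: -0.001
```

```bash
python3 - <<'E'
from h import *
tip('pics/s4.png'); goal([-58,-168,130])
E
```

```text
tcp_c [ -58.1 -169.5  130.2] n 186 z pct [160.7 161.  164.1 166.3 184.3] x [-74.  -57.6 -42.4] y [-182.7 -177.1 -170.3]
{115: 0, 120: 0, 125: 0, 130: 0, 135: 0, 140: 0, 145: 0, 150: 0, 155: 1, 160: 15, 165: 19, 170: 17, 175: 22, 180: 23, 185: 21, 190: 22, 195: 15}
tcp_c [ -57.9 -169.6  130.4] tool y [ 0.     0.002 -1.   ] force_c [-0.1 -0.7  0.2] t 4.15 gap 0.0 j6 1.61
tool axes in chamber: x [ 1.  0. -0.] z [-0.  1.  0.]
travel [-0.1  0.4  1.6] roll 0.005 -3.137
```

View pics/s4.png

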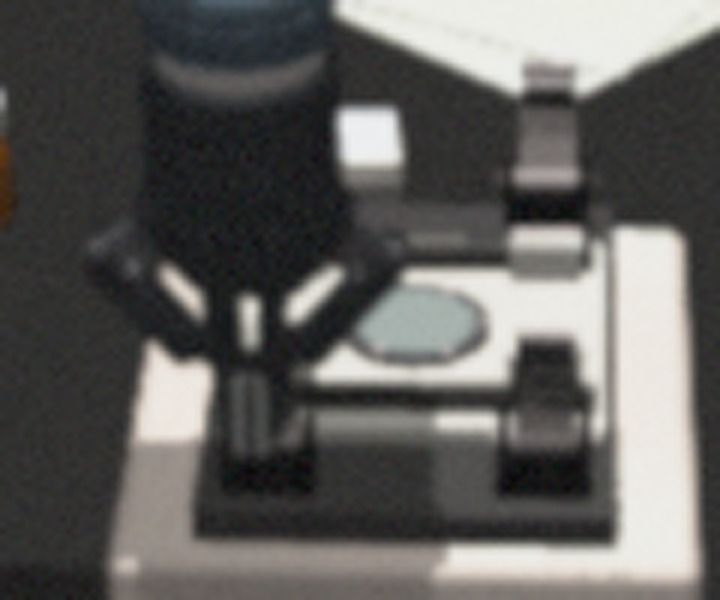

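Call:
{"name": "apply_moves", "arguments": {
  "jaw": [0, 0, 0, 0, 0, 0, 0, 0],
  "travel": [
    [0, 2, 8],
    [0, 2, 15],
    [0, 2, 21],
    [0, 2, 26],
    [0, 2, 31],
    [0, 2, 36],
    [0, 2, 41],
    [0, 2, 46]
  ],
  "roll": [0, 0, 0, 0, 0, 0, 0, 0]
}}

```text
t: 4.82
eef_pos: [467.6, -25.1, 128.6]
tool_rot: [-0.697, 0.117, -0.118, 0.698]
wrist_force: [0.0, -1.6, 1.4]
finger_gap: -0.001
```

```bash
python3 - <<'E'
from h import *
tip('pics/s5.png'); goal([-58,-82,125])
E
```

```text
tcp_c [ -58.1 -123.1  128.6] n 177 z pct [113.8 116.2 158.  162.4 182.4] x [-74.6 -56.7 -41.6] y [-137.6 -130.6 -120.5]
{114: 7, 119: 1, 124: 0, 129: 0, 134: 0, 139: 0, 144: 0, 149: 0, 154: 2, 159: 11, 164: 11, 169: 23, 174: 18, 179: 19, 184: 20, 189: 19, 194: 21}
tcp_c [ -58.1 -122.3  128.6] tool y [ 0.001  0.002 -1.   ] force_c [0.5 1.2 0.8] t 4.87 gap 0.0 j6 1.71
tool axes in chamber: x [1.   0.01 0.  ] z [-0.01  1.    0.  ]
travel [ 0.3  3.7 40.3] roll 0.006 -3.136
```

View pics/s5.png

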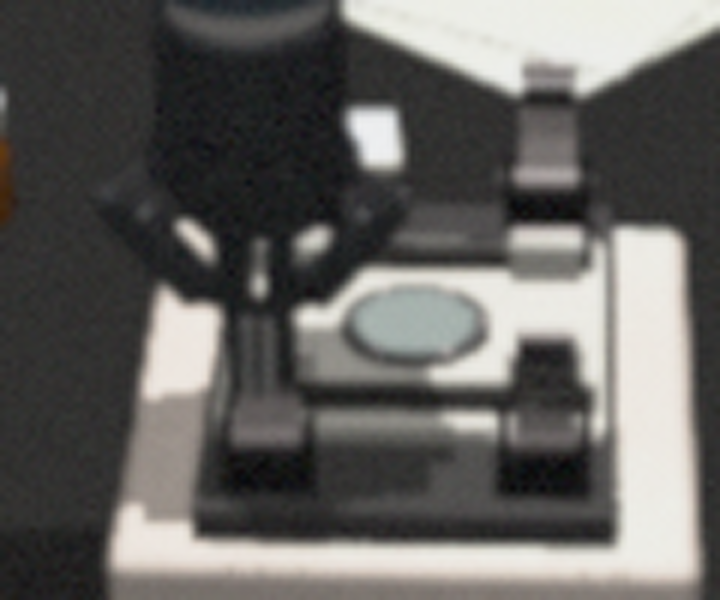

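Call:
{"name": "apply_moves", "arguments": {
  "jaw": [0, 0, 0, 0, 0, 0, 0, 0, 0, 0],
  "travel": [
    [0, 0, 6],
    [0, 0, 11],
    [0, 0, 16],
    [0, 0, 21],
    [0, 0, 26],
    [0, 0, 31],
    [0, 0, 36],
    [0, 0, 41],
    [0, 0, 46],
    [0, 0, 48]
  ],
  "roll": [0, 0, 0, 0, 0, 0, 0, 0, 0, 0]
}}

```text
t: 5.7
eef_pos: [483.9, 21.9, 128.7]
tool_rot: [-0.696, 0.117, -0.117, 0.698]
wrist_force: [0.3, 0.6, 0.0]
finger_gap: 0.0
```

```bash
python3 - <<'E'
from h import *
tip('pics/s6.png'); goal([-58,-72,112])
E
```

```text
tcp_c [-58.3 -73.4 128.7] n 290 z pct [131.6 132.1 135.7 139.5 167.1] x [-71.  -56.6 -42.5] y [-94.7 -81.5 -72.1]
{114: 0, 119: 0, 124: 1, 129: 7, 134: 19, 139: 14, 144: 39, 149: 33, 154: 11, 159: 10, 164: 16, 169: 21, 174: 20, 179: 19, 184: 15, 189: 21, 194: 16}
tcp_c [-58.3 -73.4 128.7] tool y [ 0.001  0.003 -1.   ] force_c [-0.6 -0.1  0.8] t 5.75 gap -0.0 j6 1.82
tool axes in chamber: x [1.   0.01 0.  ] z [-0.01  1.    0.  ]
travel [ 0.4 16.7  1.3] roll 0.007 -3.135
```

View pics/s6.png

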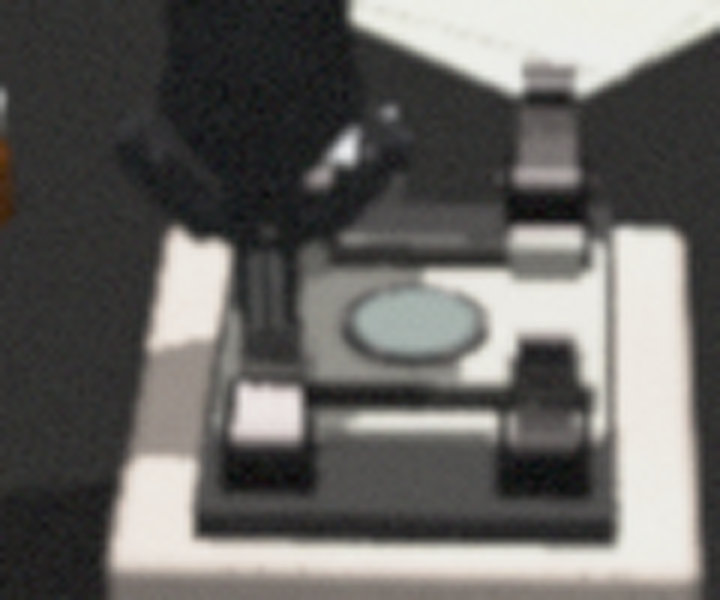

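Call:
{"name": "apply_moves", "arguments": {
  "jaw": [0, 0, 0, 0, 0, 0, 0, 0],
  "travel": [
    [0, 3, 1],
    [0, 6, 1],
    [0, 9, 1],
    [0, 12, 1],
    [0, 14, 1],
    [0, 16, 1],
    [0, 17, 1],
    [0, 17, 1]
  ],
  "roll": [0, 0, 0, 0, 0, 0, 0, 0]
}}

```text
t: 6.42
eef_pos: [483.8, 22.7, 111.3]
tool_rot: [-0.696, 0.117, -0.117, 0.698]
wrist_force: [0.3, -0.7, -0.8]
finger_gap: 0.0
```

```bash
python3 - <<'E'
from h import *
tip('pics/s7.png'); goal([-58,-72,105])
E
```

```text
tcp_c [-58.7 -72.6 111.3] n 255 z pct [ 99.6 109.  126.1 127.8 152.7] x [-75.3 -57.7 -40.2] y [-92.7 -81.2 -71.4]
{96: 4, 101: 0, 106: 3, 111: 2, 116: 0, 121: 4, 126: 32, 131: 25, 136: 23, 141: 12, 146: 17, 151: 20, 156: 13, 161: 21, 166: 19, 171: 19, 176: 17}
tcp_c [-58.6 -72.6 111.4] tool y [ 0.     0.003 -1.   ] force_c [-0.5 -0.1  0.3] t 6.47 gap 0.0 j6 1.82
tool axes in chamber: x [ 1.    0.01 -0.  ] z [-0.01  1.    0.  ]
travel [0.6 6.4 0.6] roll 0.006 -3.135
```

View pics/s7.png

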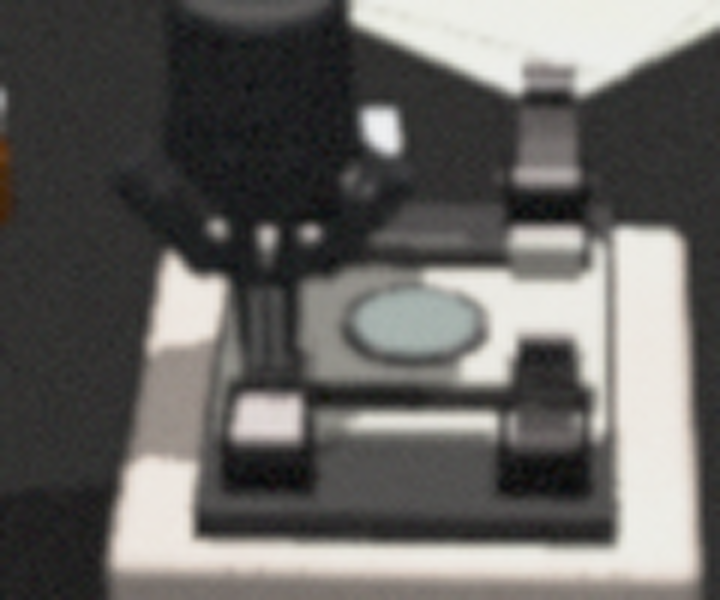

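Call:
{"name": "apply_moves", "arguments": {
  "jaw": [0, 0, 0, 0, 0],
  "travel": [
    [0, 1, 0],
    [0, 2, 0],
    [0, 3, 0],
    [0, 4, 0],
    [0, 4, 0]
  ],
  "roll": [0, 0, 0, 0, 0]
}}

```text
t: 6.88
eef_pos: [484.4, 23.2, 108.6]
tool_rot: [-0.696, 0.116, -0.117, 0.699]
wrist_force: [-2.8, 2.4, 8.6]
finger_gap: -0.001
```

Call:
{"name": "apply_moves", "arguments": {
  "jaw": [0, 0, 0],
  "travel": [
    [0, 0.5, 0],
    [0, 1, 0],
    [0, 1, 0]
  ],
  "roll": [0, 0, 0]
}}

```text
t: 7.13
eef_pos: [484.5, 23.2, 108.6]
tool_rot: [-0.696, 0.116, -0.118, 0.699]
wrist_force: [-3.5, 0.4, 8.8]
finger_gap: 0.002
```

Call:
{"name": "apply_moves", "arguments": {
  "jaw": [0, 0, 0],
  "travel": [
    [0, 1, 0],
    [0, 1.5, 0],
    [0, 1.5, 0]
  ],
  "roll": [0, 0, 0]
}}

```text
t: 7.38
eef_pos: [484.6, 23.4, 108.0]
tool_rot: [-0.696, 0.116, -0.118, 0.699]
wrist_force: [-3.0, -0.1, 6.6]
finger_gap: -0.003
```

Call:
{"name": "apply_moves", "arguments": {
  "jaw": [0, 0, 0],
  "travel": [
    [0, 1, 0],
    [0, 1.8, 0],
    [0, 1.8, 0]
  ],
  "roll": [0, 0, 0]
}}

```text
t: 7.63
eef_pos: [484.5, 23.3, 106.1]
tool_rot: [-0.696, 0.116, -0.118, 0.699]
wrist_force: [0.1, 0.0, 0.1]
finger_gap: 0.002
```

Call:
{"name": "apply_moves", "arguments": {
  "jaw": [0, 0, 0],
  "travel": [
    [0, 1, 0],
    [0, 1.8, 0],
    [0, 1.8, 0]
  ],
  "roll": [0, 0, 0]
}}

```text
t: 7.88
eef_pos: [484.6, 23.3, 104.6]
tool_rot: [-0.696, 0.116, -0.118, 0.699]
wrist_force: [-1.2, 0.5, 4.4]
finger_gap: -0.005
```

```bash
python3 - <<'E'
from h import *
tip('pics/s8.png'); goal([-58,-72,105])
E
```

```text
tcp_c [-58.1 -71.9 104.6] n 253 z pct [ 97.9 101.8 111.4 124.  147.9] x [-75.5 -55.8 -36.7] y [-92.6 -80.7 -68.8]
{90: 0, 95: 5, 100: 1, 105: 5, 110: 4, 115: 3, 120: 12, 125: 28, 130: 26, 135: 16, 140: 16, 145: 16, 150: 22, 155: 15, 160: 21, 165: 19, 170: 15}
tcp_c [-58.1 -71.9 104.6] tool y [ 0.004  0.003 -1.   ] force_c [-1.4 -0.4  4.4] t 7.93 gap -0.0 j6 1.82
tool axes in chamber: x [1.   0.01 0.  ] z [-0.01  1.    0.  ]
travel [ 0.1 -0.4 -0.1] roll 0.007 -3.135
```

View pics/s8.png

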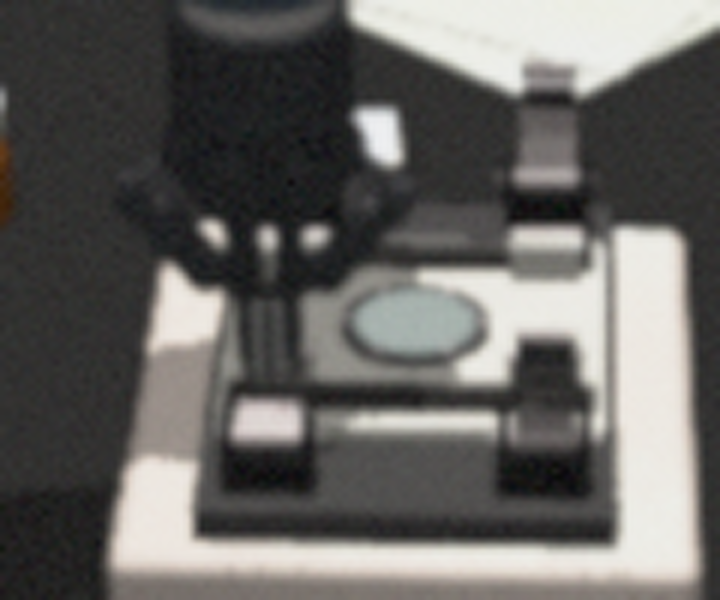

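Call:
{"name": "apply_moves", "arguments": {
  "jaw": [0, 0, 0],
  "travel": [
    [0, 1, 0],
    [0, 2, 0],
    [0, 2, 0]
  ],
  "roll": [0, 0, 0]
}}

```text
t: 8.18
eef_pos: [484.8, 23.3, 104.3]
tool_rot: [-0.696, 0.115, -0.118, 0.699]
wrist_force: [-5.4, 0.1, 14.6]
finger_gap: -0.001
```

Call:
{"name": "apply_moves", "arguments": {
  "jaw": [0, 0, 0, 0, 0, 0],
  "travel": [
    [0, -5, 0],
    [0, -20, 0],
    [0, -40, 0],
    [0, -60, 0],
    [0, -64, 0],
    [0, -64, 0]
  ],
  "roll": [0, 0, 0, 0, 0, 0]
}}

```text
t: 8.68
eef_pos: [485.9, 22.9, 169.5]
tool_rot: [-0.696, 0.114, -0.12, 0.699]
wrist_force: [0.1, -0.3, 0.4]
finger_gap: 0.002
```

```bash
python3 - <<'E'
from h import *
tip('pics/s9.png'); goal([58,158,168])
E
```

```text
tcp_c [-56.8 -71.8 169.5] n 179 z pct [197.7 200.6 204.  206.5 224.1] x [-73.5 -56.3 -41.5] y [-86.6 -79.  -70.2]
{154: 0, 159: 0, 164: 0, 169: 0, 174: 0, 179: 0, 184: 0, 189: 0, 194: 2, 199: 9, 204: 16, 209: 25, 214: 22, 219: 19, 224: 17, 229: 20, 234: 18}
tcp_c [-57.7 -72.  168.2] tool y [ 0.006  0.003 -1.   ] force_c [ 0.2  0.2 -0.4] t 8.73 gap -0.0 j6 1.82
tool axes in chamber: x [1.   0.01 0.  ] z [-0.01  1.    0.  ]
travel [117.3   1.9 229.2] roll 0.007 -3.135
```

View pics/s9.png

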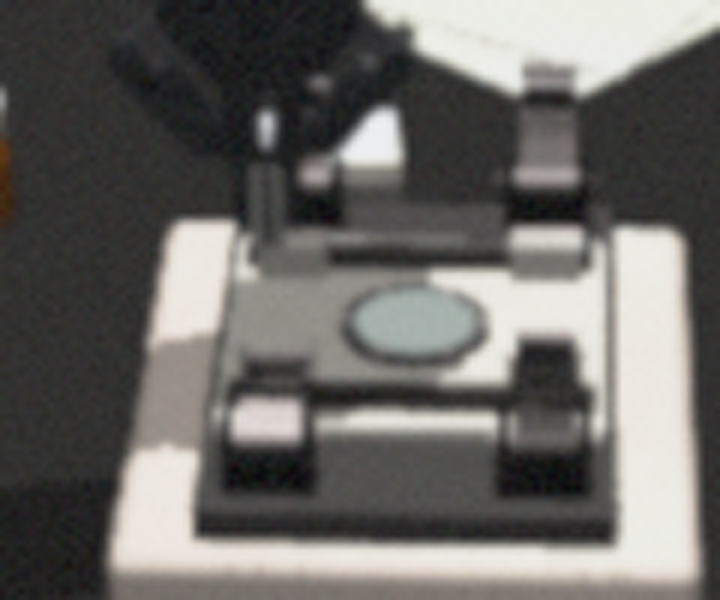

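Call:
{"name": "apply_moves", "arguments": {
  "jaw": [0, 0, 0, 0, 0, 0, 0, 0, 0, 0, 0, 0],
  "travel": [
    [10, 0, 20],
    [23, 0, 45],
    [36, 0, 70],
    [49, 0, 95],
    [62, 0, 120],
    [75, 0, 145],
    [88, 0, 170],
    [100, 0, 195],
    [112, 0, 218],
    [117, 1, 229],
    [117, 1, 229],
    [117, 1, 229]
  ],
  "roll": [0, 0, 0, 0, 0, 0, 0, 0, 0, 0, 0, 0]
}}

```text
t: 9.73
eef_pos: [669.4, 201.4, 166.3]
tool_rot: [-0.697, 0.116, -0.117, 0.698]
wrist_force: [-0.2, -0.3, 0.8]
finger_gap: 0.0
```

```bash
python3 - <<'E'
from h import *
tip('pics/s10.png'); goal([58,160,130])
E
```

```text
tcp_c [ 56.9 157.6 166.3] n 134 z pct [195.4 197.9 200.6 202.8 222.6] x [41.1 58.  72.6] y [141.5 149.2 158.7]
{151: 0, 156: 0, 161: 0, 166: 0, 171: 0, 176: 0, 181: 0, 186: 0, 191: 2, 196: 9, 201: 12, 206: 16, 211: 15, 216: 12, 221: 15, 226: 17, 231: 13}
tcp_c [ 56.9 157.  167.1] tool y [ 0.003  0.002 -1.   ] force_c [ 0.5  0.1 -0.6] t 9.78 gap 0.0 j6 2.1
tool axes in chamber: x [1.   0.01 0.  ] z [-0.01  1.    0.  ]
travel [ 1.  37.1  2.9] roll 0.007 -3.135
```

View pics/s10.png

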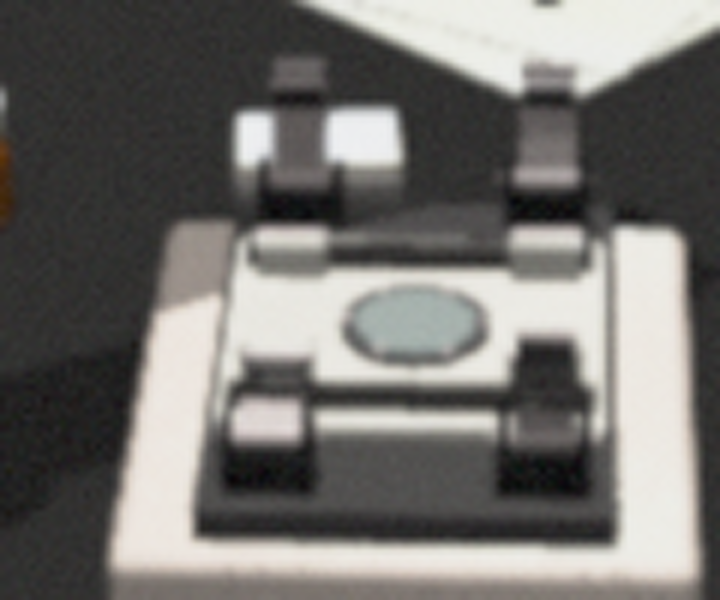

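Call:
{"name": "apply_moves", "arguments": {
  "jaw": [0, 0, 0, 0, 0, 0, 0, 0, 0, 0, 0, 0],
  "travel": [
    [1, 12, 2],
    [1, 25, 2],
    [1, 37, 2],
    [1, 37, 2],
    [1, 37, -6],
    [1, 37, -14],
    [1, 37, -20],
    [1, 37, -25],
    [1, 37, -30],
    [1, 37, -35],
    [1, 37, -40],
    [1, 37, -45]
  ],
  "roll": [0, 0, 0, 0, 0, 0, 0, 0, 0, 0, 0, 0]
}}

```text
t: 10.78
eef_pos: [655.6, 157.6, 130.1]
tool_rot: [-0.696, 0.116, -0.118, 0.698]
wrist_force: [0.1, 1.2, -0.1]
finger_gap: 0.002
```

```bash
python3 - <<'E'
from h import *
tip('pics/s11.png'); goal([58,72,128])
E
```

```text
tcp_c [ 58.4 111.7 130.1] n 245 z pct [115.4 116.4 118.6 121.1 170. ] x [40.4 59.3 77.7] y [ 91.9 105.1 113.2]
{115: 20, 120: 16, 125: 22, 130: 17, 135: 15, 140: 7, 145: 9, 150: 1, 155: 0, 160: 3, 165: 14, 170: 22, 175: 17, 180: 16, 185: 15, 190: 17, 195: 12}
tcp_c [ 58.4 110.6 129.9] tool y [ 0.003  0.001 -1.   ] force_c [0.9 0.  1. ] t 10.83 gap -0.0 j6 2.04
tool axes in chamber: x [1.   0.01 0.  ] z [-0.01  1.    0.  ]
travel [ -0.6   1.9 -38.6] roll 0.006 -3.135
```

View pics/s11.png

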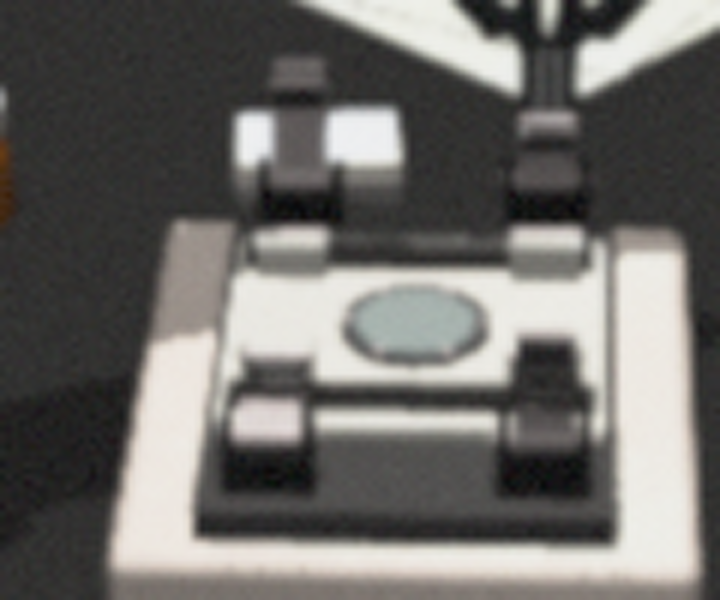

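Clip far-left is swinging in at (548,130) in the crop. Continue.

Call:
{"name": "apply_moves", "arguments": {
  "jaw": [0, 0, 0, 0, 0, 0, 0, 0, 0, 0, 0, 0],
  "travel": [
    [0, 0, -5],
    [0, 0, -10],
    [0, 0, -15],
    [0, 0, -20],
    [0, 0, -25],
    [0, 0, -30],
    [0, 0, -35],
    [0, 2, -38],
    [0, 5, -39],
    [0, 8, -39],
    [0, 11, -39],
    [0, 13, -39]
  ],
  "roll": [0, 0, 0, 0, 0, 0, 0, 0, 0, 0, 0, 0]
}}

```text
t: 11.83
eef_pos: [642.2, 119.8, 116.2]
tool_rot: [-0.697, 0.117, -0.118, 0.698]
wrist_force: [-1.2, 0.5, -0.5]
finger_gap: -0.0
```

```bash
python3 - <<'E'
from h import *
tip('pics/s12.png'); goal([58,72,113])
E
```

```text
tcp_c [ 58.4  71.6 116.2] n 234 z pct [108.5 109.5 113.7 122.4 156.4] x [39.7 59.6 78.5] y [50.1 62.7 71. ]
{101: 0, 106: 7, 111: 15, 116: 1, 121: 2, 126: 11, 131: 16, 136: 23, 141: 16, 146: 10, 151: 16, 156: 12, 161: 18, 166: 19, 171: 16, 176: 19, 181: 10, 186: 23}
tcp_c [ 58.2  71.7 115.8] tool y [ 0.001  0.001 -1.   ] force_c [-0.5  0.1  1.5] t 11.88 gap -0.0 j6 1.99
tool axes in chamber: x [1.   0.01 0.  ] z [-0.01  1.    0.  ]
travel [-0.2  2.8  0.3] roll 0.006 -3.135
```

View pics/s12.png

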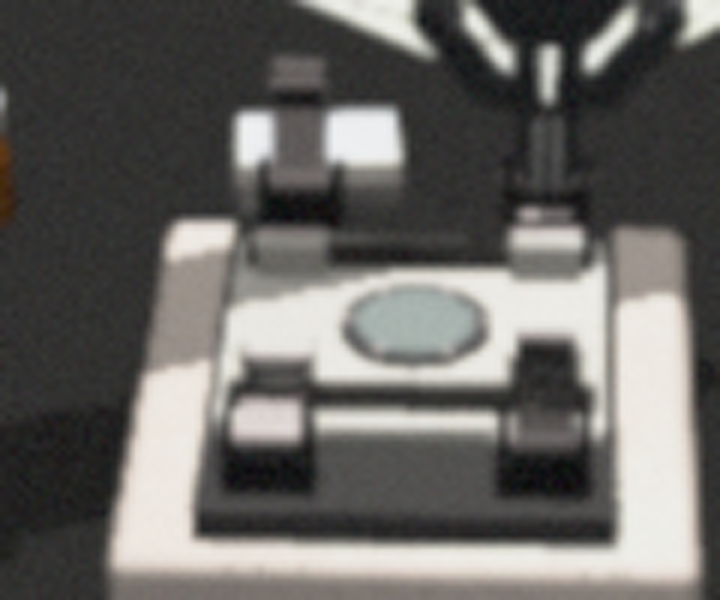

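Call:
{"name": "apply_moves", "arguments": {
  "jaw": [0, 0, 0, 0],
  "travel": [
    [0, 1, 0],
    [0, 2, 0],
    [0, 3, 0],
    [0, 3, 0]
  ],
  "roll": [0, 0, 0, 0]
}}

```text
t: 12.22
eef_pos: [642.0, 120.0, 113.0]
tool_rot: [-0.697, 0.117, -0.117, 0.698]
wrist_force: [-1.3, -0.2, 2.1]
finger_gap: -0.003
```

Call:
{"name": "apply_moves", "arguments": {
  "jaw": [0, 0, 0],
  "travel": [
    [0, 1, 0],
    [0, 1.8, 0],
    [0, 1.8, 0]
  ],
  "roll": [0, 0, 0]
}}

```text
t: 12.47
eef_pos: [642.1, 119.8, 112.3]
tool_rot: [-0.697, 0.116, -0.118, 0.698]
wrist_force: [-2.8, -1.1, 6.9]
finger_gap: 0.003
```

Call:
{"name": "apply_moves", "arguments": {
  "jaw": [0, 0, 0],
  "travel": [
    [0, 1, 0],
    [0, 1.8, 0],
    [0, 1.8, 0]
  ],
  "roll": [0, 0, 0]
}}

```text
t: 12.72
eef_pos: [642.1, 119.7, 111.8]
tool_rot: [-0.697, 0.116, -0.118, 0.698]
wrist_force: [-3.0, -1.4, 7.7]
finger_gap: -0.002
```

Call:
{"name": "apply_moves", "arguments": {
  "jaw": [0, 0, 0],
  "travel": [
    [0, 1, 0],
    [0, 1.5, 0],
    [0, 1.5, 0]
  ],
  "roll": [0, 0, 0]
}}

```text
t: 12.97
eef_pos: [642.1, 119.7, 111.8]
tool_rot: [-0.697, 0.116, -0.119, 0.698]
wrist_force: [-3.5, -0.1, 8.7]
finger_gap: 0.004
```

Call:
{"name": "apply_moves", "arguments": {
  "jaw": [0, 0, 0],
  "travel": [
    [0, 1, 0],
    [0, 2, 0],
    [0, 2, 0]
  ],
  "roll": [0, 0, 0]
}}

```text
t: 13.22
eef_pos: [642.1, 119.5, 111.3]
tool_rot: [-0.697, 0.115, -0.119, 0.698]
wrist_force: [-3.9, -1.7, 8.9]
finger_gap: -0.002
```

Call:
{"name": "apply_moves", "arguments": {
  "jaw": [0, 0, 0],
  "travel": [
    [0, 1, 0],
    [0, 2, 0],
    [0, 2, 0]
  ],
  "roll": [0, 0, 0]
}}

```text
t: 13.47
eef_pos: [642.1, 119.4, 110.9]
tool_rot: [-0.697, 0.115, -0.119, 0.698]
wrist_force: [-4.2, -1.1, 8.2]
finger_gap: -0.002
```

Call:
{"name": "apply_moves", "arguments": {
  "jaw": [0, 0, 0],
  "travel": [
    [0, 1.2, 0],
    [0, 2.3, 0],
    [0, 2.3, 0]
  ],
  "roll": [0, 0, 0]
}}

```text
t: 13.72
eef_pos: [642.1, 119.5, 109.0]
tool_rot: [-0.697, 0.115, -0.119, 0.698]
wrist_force: [0.3, 0.5, 0.1]
finger_gap: -0.002
```

Call:
{"name": "apply_moves", "arguments": {
  "jaw": [0, 0, 0],
  "travel": [
    [0, 1, 0],
    [0, 2, 0],
    [0, 2, 0]
  ],
  "roll": [0, 0, 0]
}}

```text
t: 13.97
eef_pos: [642.2, 119.7, 107.0]
tool_rot: [-0.697, 0.115, -0.119, 0.698]
wrist_force: [-0.9, 0.5, 1.5]
finger_gap: -0.003
```

Call:
{"name": "apply_moves", "arguments": {
  "jaw": [0, 0, 0],
  "travel": [
    [0, 1, 0],
    [0, 2, 0],
    [0, 2, 0]
  ],
  "roll": [0, 0, 0]
}}

```text
t: 14.22
eef_pos: [642.4, 119.6, 106.7]
tool_rot: [-0.697, 0.114, -0.12, 0.698]
wrist_force: [-4.6, -0.6, 10.2]
finger_gap: 0.001
```

Call:
{"name": "apply_moves", "arguments": {
  "jaw": [0, 0, 0],
  "travel": [
    [0, 1, 0],
    [0, 2.3, 0],
    [0, 2.3, 0]
  ],
  "roll": [0, 0, 0]
}}

```text
t: 14.47
eef_pos: [642.5, 119.5, 106.6]
tool_rot: [-0.697, 0.114, -0.12, 0.698]
wrist_force: [-5.4, -1.3, 11.9]
finger_gap: -0.0
```

Call:
{"name": "apply_moves", "arguments": {
  "jaw": [0, 0, 0, 0, 0, 0],
  "travel": [
    [0, -5, 0],
    [0, -20, 0],
    [0, -40, 0],
    [0, -60, 0],
    [0, -62, 0],
    [0, -62, 0]
  ],
  "roll": [0, 0, 0, 0, 0, 0]
}}

```text
t: 14.97
eef_pos: [643.2, 119.7, 169.9]
tool_rot: [-0.696, 0.112, -0.122, 0.698]
wrist_force: [0.3, -0.0, -0.2]
finger_gap: -0.003
```

```bash
python3 - <<'E'
from h import *
tip('pics/s13.png'); goal([58,-160,168])
E
```

```text
tcp_c [ 59.4  71.9 169.9] n 144 z pct [200.3 202.2 204.2 206.7 223.9] x [42.3 58.7 76.5] y [57.6 64.3 72.5]
{155: 0, 160: 0, 165: 0, 170: 0, 175: 0, 180: 0, 185: 0, 190: 0, 195: 1, 200: 9, 205: 15, 210: 16, 215: 14, 220: 21, 225: 15, 230: 17, 235: 12}
tcp_c [ 58.5  71.5 168.3] tool y [ 0.011  0.    -1.   ] force_c [ 0.4  0.1 -0.3] t 15.02 gap 0.0 j6 1.99
tool axes in chamber: x [1.   0.01 0.01] z [-0.01  1.    0.  ]
travel [  -2.1   -0.5 -231.4] roll 0.007 -3.135
```

View pics/s13.png

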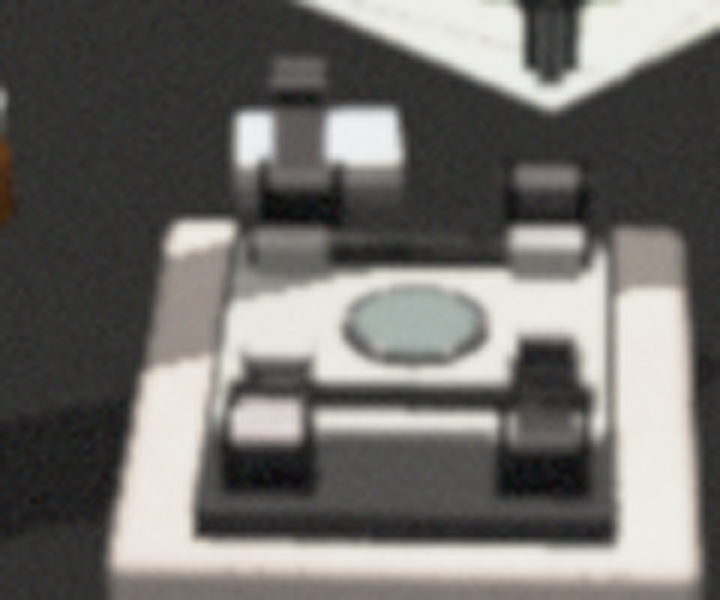

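Call:
{"name": "apply_moves", "arguments": {
  "jaw": [0, 0, 0, 0, 0, 0, 0, 0, 0, 0, 0, 0],
  "travel": [
    [-1, 0, -22],
    [-2, 0, -46],
    [-2, 0, -70],
    [-2, 0, -94],
    [-2, 0, -118],
    [-2, 0, -142],
    [-2, 0, -166],
    [-2, 0, -190],
    [-2, 0, -214],
    [-2, 0, -230],
    [-2, 0, -231],
    [-2, 0, -231]
  ],
  "roll": [0, 0, 0, 0, 0, 0, 0, 0, 0, 0, 0, 0]
}}

```text
t: 16.02
eef_pos: [563.9, -98.4, 165.9]
tool_rot: [-0.696, 0.115, -0.12, 0.698]
wrist_force: [0.4, 0.6, -0.1]
finger_gap: 0.005
```

```bash
python3 - <<'E'
from h import *
tip('pics/s14.png'); goal([58,-160,130])
E
```

```text
tcp_c [  57.1 -160.2  165.9] n 181 z pct [195.8 196.7 200.3 202.7 220.7] x [42.1 57.4 73.2] y [-174.1 -168.2 -161.3]
{151: 0, 156: 0, 161: 0, 166: 0, 171: 0, 176: 0, 181: 0, 186: 0, 191: 2, 196: 9, 201: 17, 206: 23, 211: 18, 216: 23, 221: 16, 226: 20, 231: 21}
tcp_c [  57.3 -159.4  166.2] tool y [ 0.009  0.001 -1.   ] force_c [ 0.3  0.  -0.2] t 16.07 gap 0.0 j6 1.62
tool axes in chamber: x [1.   0.01 0.01] z [-0.01  1.    0.  ]
travel [ 0.5 36.2 -0.8] roll 0.006 -3.135
```

Call:
{"name": "apply_moves", "arguments": {
  "jaw": [0, 0, 0, 0, 0, 0, 0, 0, 0, 0, 0, 0],
  "travel": [
    [1, 12, -1],
    [1, 24, -1],
    [1, 36, -1],
    [1, 36, -1],
    [1, 36, 7],
    [1, 36, 14],
    [1, 36, 20],
    [1, 36, 25],
    [1, 36, 30],
    [1, 36, 35],
    [1, 36, 40],
    [1, 36, 45]
  ],
  "roll": [0, 0, 0, 0, 0, 0, 0, 0, 0, 0, 0, 0]
}}

```text
t: 17.07
eef_pos: [580.7, -55.1, 130.7]
tool_rot: [-0.696, 0.114, -0.12, 0.698]
wrist_force: [-0.5, -1.7, 0.0]
finger_gap: -0.001
```

```bash
python3 - <<'E'
from h import *
tip('pics/s15.png'); goal([58,-72,128])
E
```

```text
tcp_c [  58.6 -113.8  130.7] n 242 z pct [115.9 116.8 118.1 120.  176.1] x [41.1 58.5 78.7] y [-127.9 -119.9 -110.1]
{116: 27, 121: 19, 126: 18, 131: 10, 136: 1, 141: 0, 146: 0, 151: 1, 156: 3, 161: 10, 166: 19, 171: 10, 176: 23, 181: 19, 186: 19, 191: 21, 196: 17}
tcp_c [  58.4 -112.9  130.5] tool y [ 0.009  0.002 -1.   ] force_c [1.2 0.  0.3] t 17.12 gap -0.0 j6 1.7
tool axes in chamber: x [1.   0.01 0.01] z [-0.01  1.    0.  ]
travel [-0.1  2.7 40.9] roll 0.007 -3.135
```

View pics/s15.png

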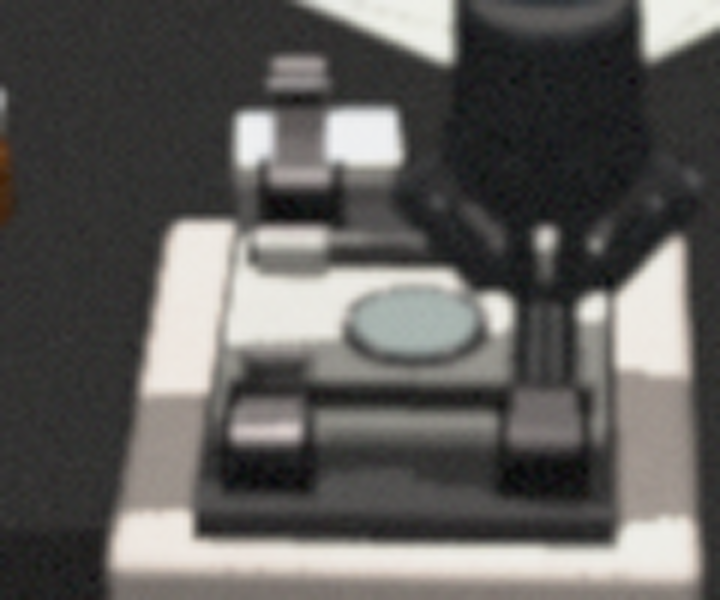

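Far-right clip is being swung in (finger at crop (545,340)). Continue.

Call:
{"name": "apply_moves", "arguments": {
  "jaw": [0, 0, 0, 0, 0, 0, 0, 0, 0, 0, 0, 0],
  "travel": [
    [0, 0, 5],
    [0, 0, 10],
    [0, 0, 15],
    [0, 0, 20],
    [0, 0, 25],
    [0, 0, 30],
    [0, 0, 35],
    [0, 2, 39],
    [0, 5, 41],
    [0, 8, 41],
    [0, 11, 41],
    [0, 13, 41]
  ],
  "roll": [0, 0, 0, 0, 0, 0, 0, 0, 0, 0, 0, 0]
}}

```text
t: 18.12
eef_pos: [594.1, -15.3, 117.2]
tool_rot: [-0.696, 0.114, -0.12, 0.699]
wrist_force: [0.2, 0.3, -0.2]
finger_gap: -0.004
```

```bash
python3 - <<'E'
from h import *
tip('pics/s16.png'); goal([58,-72,113])
E
```

```text
tcp_c [ 58.  -71.9 117.2] n 268 z pct [109.9 111.9 127.8 130.7 159.1] x [40.1 58.3 74.8] y [-92.1 -80.9 -68.6]
{102: 0, 107: 6, 112: 5, 117: 0, 122: 1, 127: 21, 132: 16, 137: 36, 142: 22, 147: 9, 152: 11, 157: 21, 162: 17, 167: 20, 172: 18, 177: 19, 182: 19}
tcp_c [ 57.8 -72.1 116.8] tool y [ 0.008  0.002 -1.   ] force_c [-0.   1.   0.2] t 18.17 gap -0.0 j6 1.77
tool axes in chamber: x [1.   0.01 0.01] z [-0.01  1.    0.  ]
travel [0.2 3.8 0.1] roll 0.007 -3.135
```

View pics/s16.png

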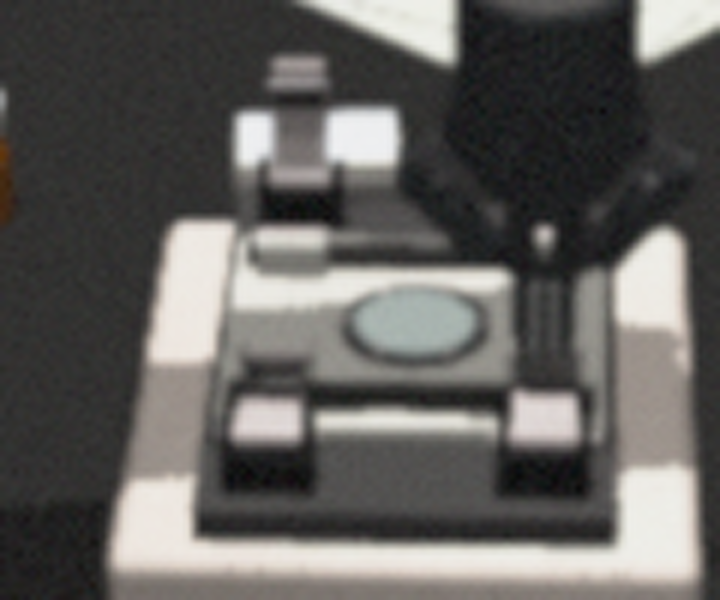

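Call:
{"name": "apply_moves", "arguments": {
  "jaw": [0, 0, 0, 0],
  "travel": [
    [0, 1, 0],
    [0, 2, 0],
    [0, 3, 0],
    [0, 3, 0]
  ],
  "roll": [0, 0, 0, 0]
}}

```text
t: 18.5
eef_pos: [593.6, -15.6, 113.5]
tool_rot: [-0.696, 0.114, -0.12, 0.699]
wrist_force: [0.5, 1.1, 0.2]
finger_gap: 0.004
```

Call:
{"name": "apply_moves", "arguments": {
  "jaw": [0, 0, 0],
  "travel": [
    [0, 1, 0],
    [0, 1.8, 0],
    [0, 1.8, 0]
  ],
  "roll": [0, 0, 0]
}}

```text
t: 18.75
eef_pos: [593.7, -15.7, 111.7]
tool_rot: [-0.696, 0.114, -0.12, 0.699]
wrist_force: [-0.4, 0.5, 0.6]
finger_gap: -0.0
```

Call:
{"name": "apply_moves", "arguments": {
  "jaw": [0, 0, 0],
  "travel": [
    [0, 1, 0],
    [0, 1.8, 0],
    [0, 1.8, 0]
  ],
  "roll": [0, 0, 0]
}}

```text
t: 19.0
eef_pos: [593.9, -15.5, 110.8]
tool_rot: [-0.696, 0.114, -0.12, 0.699]
wrist_force: [-1.5, 0.6, 6.0]
finger_gap: -0.003
```

Call:
{"name": "apply_moves", "arguments": {
  "jaw": [0, 0, 0],
  "travel": [
    [0, 1, 0],
    [0, 1.8, 0],
    [0, 1.8, 0]
  ],
  "roll": [0, 0, 0]
}}

```text
t: 19.25
eef_pos: [594.1, -15.4, 110.3]
tool_rot: [-0.696, 0.114, -0.12, 0.699]
wrist_force: [-2.3, 0.6, 7.6]
finger_gap: 0.002
```

Call:
{"name": "apply_moves", "arguments": {
  "jaw": [0, 0, 0],
  "travel": [
    [0, 1, 0],
    [0, 2, 0],
    [0, 2, 0]
  ],
  "roll": [0, 0, 0]
}}

```text
t: 19.5
eef_pos: [594.2, -15.2, 109.6]
tool_rot: [-0.696, 0.113, -0.121, 0.699]
wrist_force: [-3.6, 1.4, 8.2]
finger_gap: 0.001
```

Call:
{"name": "apply_moves", "arguments": {
  "jaw": [0, 0, 0],
  "travel": [
    [0, 1, 0],
    [0, 2, 0],
    [0, 2, 0]
  ],
  "roll": [0, 0, 0]
}}

```text
t: 19.75
eef_pos: [594.2, -14.8, 108.4]
tool_rot: [-0.696, 0.113, -0.121, 0.699]
wrist_force: [-0.4, 1.6, 3.0]
finger_gap: 0.001
```

Call:
{"name": "apply_moves", "arguments": {
  "jaw": [0, 0, 0],
  "travel": [
    [0, 1, 0],
    [0, 2, 0],
    [0, 2, 0]
  ],
  "roll": [0, 0, 0]
}}

```text
t: 20.0
eef_pos: [594.0, -14.9, 105.8]
tool_rot: [-0.696, 0.113, -0.12, 0.699]
wrist_force: [1.0, -0.3, 0.1]
finger_gap: 0.0
```

Call:
{"name": "apply_moves", "arguments": {
  "jaw": [0, 0, 0],
  "travel": [
    [0, 1, 0],
    [0, 2, 0],
    [0, 2, 0]
  ],
  "roll": [0, 0, 0]
}}

```text
t: 20.25
eef_pos: [594.3, -14.9, 105.5]
tool_rot: [-0.696, 0.113, -0.121, 0.699]
wrist_force: [-3.3, 0.7, 10.1]
finger_gap: 0.001
```

Call:
{"name": "apply_moves", "arguments": {
  "jaw": [0, 0, 0],
  "travel": [
    [0, 1, 0],
    [0, 2.2, 0],
    [0, 2.2, 0]
  ],
  "roll": [0, 0, 0]
}}

```text
t: 20.5
eef_pos: [594.4, -14.9, 105.4]
tool_rot: [-0.696, 0.112, -0.121, 0.699]
wrist_force: [-4.9, 0.3, 14.2]
finger_gap: -0.005
```

Call:
{"name": "apply_moves", "arguments": {
  "jaw": [0, 0, 0, 0, 0, 0],
  "travel": [
    [0, -5, 0],
    [0, -20, 0],
    [0, -40, 0],
    [0, -60, 0],
    [0, -64, 0],
    [0, -64, 0]
  ],
  "roll": [0, 0, 0, 0, 0, 0]
}}

```text
t: 21.0
eef_pos: [595.0, -15.3, 170.8]
tool_rot: [-0.696, 0.111, -0.123, 0.699]
wrist_force: [-0.4, 0.0, -0.1]
finger_gap: 0.002
```

```bash
python3 - <<'E'
from h import *
tip('pics/s17.png'); goal([-58,160,168])
E
```

```text
tcp_c [ 58.8 -71.5 170.8] n 170 z pct [200.2 202.3 205.9 207.4 224.5] x [41.7 59.  73.5] y [-86.1 -79.5 -73.6]
{156: 0, 161: 0, 166: 0, 171: 0, 176: 0, 181: 0, 186: 0, 191: 0, 196: 2, 201: 6, 206: 22, 211: 18, 216: 17, 221: 21, 226: 18, 231: 21, 236: 14}
tcp_c [ 57.8 -71.7 169.3] tool y [ 0.014  0.002 -1.   ] force_c [0.4 0.1 0.1] t 21.05 gap -0.01 j6 1.77
tool axes in chamber: x [1.   0.01 0.01] z [-0.01  1.    0.01]
travel [-114.2    1.4  232.6] roll 0.007 -3.134
```

View pics/s17.png

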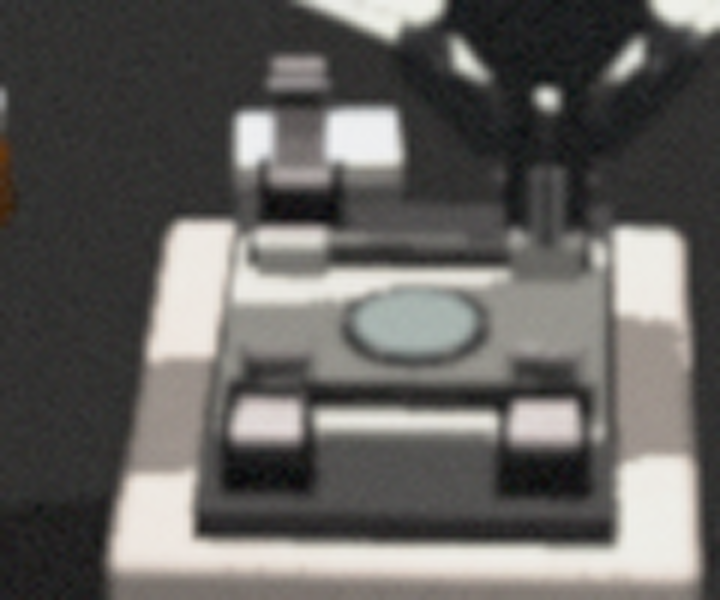

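Both right-hand clips lie flat now (crop (268,415) and (545,415)); only near-left (300,130) stands open.

Call:
{"name": "apply_moves", "arguments": {
  "jaw": [0, 0, 0, 0, 0, 0, 0, 0, 0, 0, 0, 0],
  "travel": [
    [-10, 0, 20],
    [-23, 0, 46],
    [-36, 0, 72],
    [-49, 0, 98],
    [-62, 0, 124],
    [-75, 0, 150],
    [-88, 0, 176],
    [-100, 0, 202],
    [-111, 0, 226],
    [-114, 1, 233],
    [-114, 1, 233],
    [-114, 1, 233]
  ],
  "roll": [0, 0, 0, 0, 0, 0, 0, 0, 0, 0, 0, 0]
}}

```text
t: 22.05
eef_pos: [561.4, 241.6, 166.9]
tool_rot: [-0.696, 0.112, -0.121, 0.698]
wrist_force: [1.3, -1.1, -0.3]
finger_gap: -0.003
```

```bash
python3 - <<'E'
from h import *
tip('pics/s18.png'); goal([-58,160,130])
E
```

```text
tcp_c [-58.3 159.6 166.9] n 136 z pct [197.4 198.5 202.6 204.3 221.1] x [-75.5 -56.2 -43.7] y [144.  151.7 159.8]
{152: 0, 157: 0, 162: 0, 167: 0, 172: 0, 177: 0, 182: 0, 187: 0, 192: 1, 197: 5, 202: 18, 207: 15, 212: 17, 217: 15, 222: 18, 227: 16, 232: 10}
tcp_c [-57.8 159.2 167.3] tool y [ 0.013  0.001 -1.   ] force_c [ 0.3  0.2 -0.7] t 22.1 gap 0.0 j6 2.21
tool axes in chamber: x [1.   0.01 0.01] z [-0.01  1.    0.  ]
travel [-0.6 37.3  0.7] roll 0.007 -3.135
```

Call:
{"name": "apply_moves", "arguments": {
  "jaw": [0, 0, 0, 0, 0, 0, 0, 0, 0, 0, 0, 0],
  "travel": [
    [0, 12, 0],
    [0, 25, 0],
    [0, 37, 0],
    [0, 37, 0],
    [0, 37, -8],
    [0, 37, -15],
    [0, 37, -21],
    [0, 37, -26],
    [0, 37, -31],
    [0, 37, -36],
    [0, 37, -41],
    [0, 37, -46]
  ],
  "roll": [0, 0, 0, 0, 0, 0, 0, 0, 0, 0, 0, 0]
}}

```text
t: 23.1
eef_pos: [547.2, 197.2, 130.2]
tool_rot: [-0.696, 0.112, -0.122, 0.698]
wrist_force: [1.0, 0.7, -0.1]
finger_gap: -0.001
```

```bash
python3 - <<'E'
from h import *
tip('pics/s19.png'); goal([-58,72,128])
E
```

```text
tcp_c [-56.9 113.  130.2] n 257 z pct [115.9 116.7 118.3 121.1 169.3] x [-75.  -55.9 -38.3] y [ 92.8 105.3 113.9]
{115: 22, 120: 24, 125: 20, 130: 17, 135: 12, 140: 11, 145: 8, 150: 3, 155: 1, 160: 3, 165: 12, 170: 25, 175: 15, 180: 13, 185: 16, 190: 14, 195: 14}
tcp_c [-57.1 112.  130.1] tool y [ 0.012 -0.    -1.   ] force_c [0.8 0.1 0.1] t 23.15 gap 0.0 j6 2.14
tool axes in chamber: x [1.   0.01 0.01] z [-0.01  1.    0.  ]
travel [ -1.2   1.9 -40. ] roll 0.006 -3.136
```

View pics/s19.png

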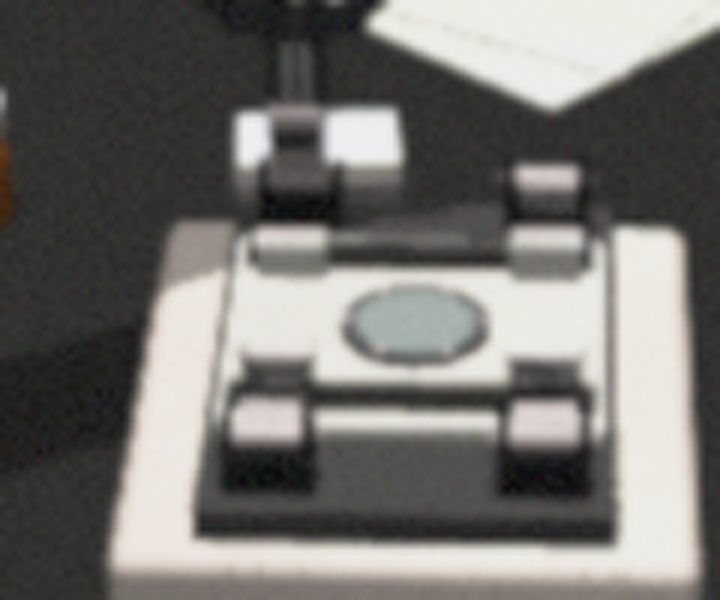

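Call:
{"name": "apply_moves", "arguments": {
  "jaw": [0, 0, 0, 0, 0, 0, 0, 0, 0, 0, 0, 0],
  "travel": [
    [0, 0, -5],
    [-1, 0, -10],
    [-1, 0, -15],
    [-1, 0, -20],
    [-1, 0, -25],
    [-1, 0, -30],
    [-1, 0, -35],
    [-1, 2, -39],
    [-1, 5, -40],
    [-1, 8, -40],
    [-1, 11, -40],
    [-1, 13, -40]
  ],
  "roll": [0, 0, 0, 0, 0, 0, 0, 0, 0, 0, 0, 0]
}}

```text
t: 24.15
eef_pos: [532.7, 158.8, 116.3]
tool_rot: [-0.697, 0.113, -0.121, 0.698]
wrist_force: [-0.3, -0.8, 0.3]
finger_gap: -0.0
```

Call:
{"name": "apply_moves", "arguments": {
  "jaw": [0, 0, 0, 0],
  "travel": [
    [0, 1, 0],
    [0, 2, 0],
    [0, 2.5, 0],
    [0, 2.5, 0]
  ],
  "roll": [0, 0, 0, 0]
}}

```text
t: 24.48
eef_pos: [532.6, 159.1, 113.6]
tool_rot: [-0.697, 0.113, -0.121, 0.698]
wrist_force: [0.6, 0.2, 0.2]
finger_gap: 0.001
```

```bash
python3 - <<'E'
from h import *
tip('pics/s20.png'); goal([-58,72,110])
E
```

```text
tcp_c [-58.   72.2 113.6] n 241 z pct [105.6 108.8 112.4 125.9 153. ] x [-77.2 -57.1 -38.7] y [50.6 63.6 73.9]
{99: 0, 104: 5, 109: 13, 114: 3, 119: 0, 124: 12, 129: 19, 134: 22, 139: 21, 144: 12, 149: 17, 154: 12, 159: 17, 164: 17, 169: 19, 174: 14, 179: 18}
tcp_c [-58.   72.2 113.7] tool y [ 0.012  0.    -1.   ] force_c [ 0.2 -0.   0.4] t 24.53 gap 0.0 j6 2.08
tool axes in chamber: x [1.   0.01 0.01] z [-0.01  1.    0.  ]
travel [-0.1  3.7 -0.2] roll 0.006 -3.135
```

View pics/s20.png

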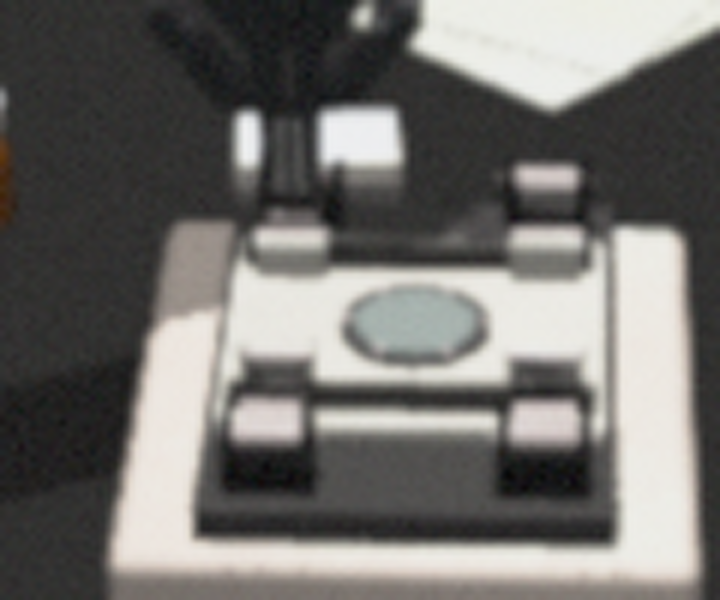

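Call:
{"name": "apply_moves", "arguments": {
  "jaw": [0, 0, 0],
  "travel": [
    [0, 1, 0],
    [0, 2, 0],
    [0, 2, 0]
  ],
  "roll": [0, 0, 0]
}}

```text
t: 24.78
eef_pos: [532.7, 159.1, 111.6]
tool_rot: [-0.697, 0.113, -0.121, 0.698]
wrist_force: [0.3, -0.4, -0.4]
finger_gap: 0.002
```

Call:
{"name": "apply_moves", "arguments": {
  "jaw": [0, 0, 0],
  "travel": [
    [0, 1, 0],
    [0, 1.8, 0],
    [0, 1.8, 0]
  ],
  "roll": [0, 0, 0]
}}

```text
t: 25.03
eef_pos: [532.9, 158.9, 110.5]
tool_rot: [-0.697, 0.113, -0.122, 0.698]
wrist_force: [-1.7, -0.8, 6.0]
finger_gap: -0.001
```

Call:
{"name": "apply_moves", "arguments": {
  "jaw": [0, 0, 0],
  "travel": [
    [0, 1, 0],
    [0, 1.8, 0],
    [0, 1.8, 0]
  ],
  "roll": [0, 0, 0]
}}

```text
t: 25.28
eef_pos: [532.9, 158.7, 109.8]
tool_rot: [-0.697, 0.112, -0.122, 0.698]
wrist_force: [-4.4, -1.1, 9.7]
finger_gap: 0.002
```

Call:
{"name": "apply_moves", "arguments": {
  "jaw": [0, 0, 0],
  "travel": [
    [0, 1, 0],
    [0, 2, 0],
    [0, 2, 0]
  ],
  "roll": [0, 0, 0]
}}

```text
t: 25.53
eef_pos: [532.9, 158.5, 109.0]
tool_rot: [-0.697, 0.112, -0.122, 0.698]
wrist_force: [-3.4, -1.4, 8.9]
finger_gap: 0.002
```

Call:
{"name": "apply_moves", "arguments": {
  "jaw": [0, 0, 0],
  "travel": [
    [0, 1, 0],
    [0, 2, 0],
    [0, 2, 0]
  ],
  "roll": [0, 0, 0]
}}

```text
t: 25.78
eef_pos: [532.7, 158.4, 107.3]
tool_rot: [-0.697, 0.112, -0.122, 0.698]
wrist_force: [1.0, 0.4, -0.5]
finger_gap: 0.003
```

Call:
{"name": "apply_moves", "arguments": {
  "jaw": [0, 0, 0],
  "travel": [
    [0, 1, 0],
    [0, 2, 0],
    [0, 2, 0]
  ],
  "roll": [0, 0, 0]
}}

```text
t: 26.03
eef_pos: [532.8, 158.5, 105.1]
tool_rot: [-0.697, 0.112, -0.122, 0.698]
wrist_force: [-0.4, -0.8, 0.7]
finger_gap: 0.003
```

Call:
{"name": "apply_moves", "arguments": {
  "jaw": [0, 0, 0],
  "travel": [
    [0, 1, 0],
    [0, 2, 0],
    [0, 2, 0]
  ],
  "roll": [0, 0, 0]
}}

```text
t: 26.28
eef_pos: [533.0, 158.5, 104.7]
tool_rot: [-0.697, 0.112, -0.123, 0.698]
wrist_force: [-4.1, -1.3, 11.5]
finger_gap: -0.0
```

Call:
{"name": "apply_moves", "arguments": {
  "jaw": [0, 0, 0],
  "travel": [
    [0, 1, 0],
    [0, 2, 0],
    [0, 2, 0]
  ],
  "roll": [0, 0, 0]
}}

```text
t: 26.53
eef_pos: [533.1, 158.4, 104.6]
tool_rot: [-0.697, 0.111, -0.123, 0.698]
wrist_force: [-5.5, -0.8, 13.3]
finger_gap: 0.003
```

Call:
{"name": "apply_moves", "arguments": {
  "jaw": [0, 0, 0, 0, 0, 0, 0, 0, 0, 0, 0, 0],
  "travel": [
    [0, -5, 0],
    [0, -25, 0],
    [0, -55, 0],
    [0, -85, 0],
    [0, -100, 0],
    [0, -100, -30],
    [0, -100, -70],
    [0, -100, -110],
    [0, -100, -150],
    [0, -100, -190],
    [0, -100, -230],
    [0, -100, -260]
  ],
  "roll": [0, 0, 0, 0, 0, 0, 0, 0, 0, 0, 0, 0]
}}

```text
t: 27.53
eef_pos: [445.2, -89.5, 203.4]
tool_rot: [-0.697, 0.112, -0.123, 0.698]
wrist_force: [0.3, -0.1, 0.2]
finger_gap: -0.004
```

Call:
{"name": "apply_moves", "arguments": {
  "jaw": [0, 0, 0, 0, 0, 0],
  "travel": [
    [0, 0, -40],
    [0, 0, -80],
    [0, 0, -120],
    [0, 0, -140],
    [0, 0, -140],
    [0, 0, -140]
  ],
  "roll": [0, 0, 0, 0, 0, 0]
}}

```text
t: 28.03
eef_pos: [399.0, -222.4, 202.6]
tool_rot: [-0.696, 0.113, -0.124, 0.698]
wrist_force: [0.6, -0.1, 1.2]
finger_gap: 0.003
```

```bash
python3 - <<'E'
from h import *
im,d=viewer.capture('top'); cv2.imwrite('pics/t30.png',im)
im2,d2=viewer.capture('side'); cv2.imwrite('pics/s30.png',cv2.resize(im2[170:270,250:370],None,fx=6,fy=6,interpolation=cv2.INTER_CUBIC))
vv,uu=np.mgrid[0:480,0:640]
Q=toc(bydepth('top',np.c_[uu.ravel(),vv.ravel()],cv2.medianBlur(d,3).ravel()))
Q2=toc(bydepth('side',np.c_[uu.ravel(),vv.ravel()],cv2.medianBlur(d2,3).ravel()))
for k,(x,s) in PT.items():
  for n,q in(('top',Q),('side',Q2)):
    m=(abs(q[:,0]-x)<11)&(q[:,2]>112)&(q[:,2]<190)&(s*q[:,1]>64)&(s*q[:,1]<88)
    if m.sum()<6: print(k,n,'hidden',m.sum());continue
    c=np.polyfit(s*q[m,1],q[m,2],1)
    print(k,n,m.sum(),'pad z',np.median(q[m,2]).round(1),'slope',(-c[0]).round(3),'max z',q[m,2].max().round(1))
goal([0,0,0])
E
```

```text
NL top 145 pad z 131.0 slope -0.024 max z 134.1
NL side 6 pad z 133.6 slope -0.007 max z 135.3
FL top 144 pad z 133.1 slope 0.018 max z 135.4
FL side 42 pad z 134.5 slope -0.091 max z 136.3
FR top 146 pad z 131.2 slope 0.118 max z 134.0
FR side 62 pad z 132.6 slope 0.18 max z 135.1
NR top 148 pad z 130.5 slope 0.033 max z 132.2
NR side 16 pad z 134.3 slope 0.377 max z 137.8
tcp_c [ -57.2 -330.5  202.7] tool y [ 0.016 -0.001 -1.   ] force_c [-0.5  0.4  0.4] t 28.13 gap -0.0 j6 1.25
tool axes in chamber: x [1.   0.01 0.02] z [-0.01  1.    0.  ]
travel [ 55.9 205.1 329.2] roll 0.006 -3.136
```

View pics/t30.png

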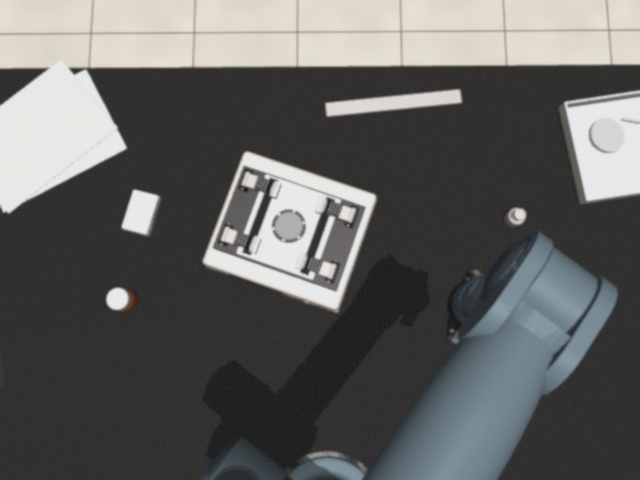

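View pics/s30.png

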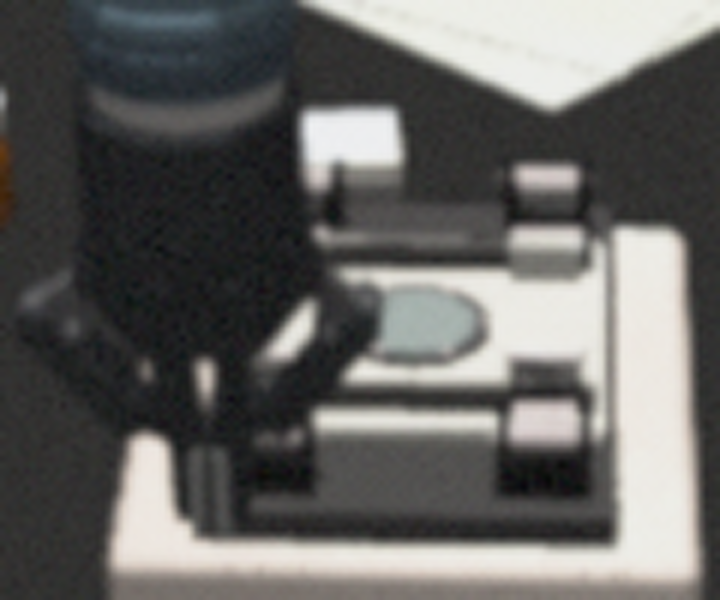

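```bash
python3 - <<'E'
from h import *
d=np.median([viewer.capture('top')[1] for _ in range(5)],axis=0)
vv,uu=np.mgrid[0:480,0:640]
Q=toc(bydepth('top',np.c_[uu.ravel(),vv.ravel()],d.ravel()))
for k,(x,s) in PT.items():
  r=[]
  for y in range(40,116,4):
    m=(abs(Q[:,0]-x)<9)&(Q[:,2]>90)&(Q[:,2]<190)&(abs(s*Q[:,1]-y)<2)
    r.append(round(float(np.median(Q[m,2])),1) if m.sum() else None)
  print(k,r)
P0=np.load('pics/top0.npy')
for n,u in(('jar',(118,299)),('case',(140,212)),('weight',(516,216))):
    a=cv2.imread('pics/top0.png')[u[1]-25:u[1]+25,u[0]-25:u[0]+25].astype(float);b=cv2.imread('pics/t30.png')[u[1]-25:u[1]+25,u[0]-25:u[0]+25].astype(float)
    print(n,cv2.phaseCorrelate(a.mean(2),b.mean(2)))
E
```

```text
NL [107.6, 123.8, 125.9, 127.1, 124.3, 126.5, 130.5, 131.5, 131.3, 131.0, 131.5, 131.3, 130.7, 124.5, 124.0, 124.8, 124.5, 125.4, 126.4]
FL [107.0, 125.9, 127.6, 128.9, 126.9, 128.8, 132.6, 133.4, 132.6, 133.5, 133.3, 133.3, 132.0, 126.8, 125.3, 125.9, 125.8, 126.9, 127.6]
FR [125.5, 126.0, 127.3, 126.8, 125.6, 129.1, 132.7, 131.9, 132.0, 132.3, 131.7, 131.9, 125.6, 125.1, 124.8, 124.9, 125.0, 127.1, 125.7]
NR [124.1, 124.9, 125.7, 126.2, 124.6, 128.5, 130.6, 131.3, 131.1, 131.5, 131.3, 131.1, 124.4, 124.0, 124.0, 123.9, 124.1, 126.2, 125.0]
jar ((-0.03489765870638806, -0.10485356296072368), 0.9409374893733048)
case ((-0.03428704500784718, -0.05033366479915813), 1.0603011893545857)
weight ((0.02026160246545672, -0.1755758257381359), 1.1486734031827097)
```

```bash
python3 - <<'E'
from station import sense, arm
s=sense();print(s['t'],s['wrist_force'],abs(s['joint_velocities']).max())
print(arm.sign_off())
E
```

```text
28.3833 [-0.01143548 -0.63131687 -0.39379672] 0.005179622223945495
the job is handed in; nothing more can be done
None
```

All four clips are snapped shut, in crosswise order: near-right, far-left, far-right, near-left. I handed the job in at about 28 s of the 72 s allowed. I swung each clip inward with the shut fingers from outside, then pressed it down in steps of about 2 mm.

**Snap:** On every clip the wrist reading was about 8–10 N at the bead. It then fell to almost nothing, and the clip met a stiff stop about 2 mm lower. The highest vertical reading was 14.6 N, or about 15.6 N in total, but readings come only at the end of each move call.

**Final check from above:** All four pad faces measure level, within about 1 mm along each pad, and stand about 4–6 mm above their beads (4 mm nominal, noise 1–2 mm). The jar, case and weight show less than 0.2 pixel (under 1 mm) of shift. The arm stood clear of everything with no force on the wrist.

**Things that disagreed:**
- **Fingertip height:** The cameras showed the shut fingertips about 30 mm higher than the reported tool point. My first sweep therefore passed over the near-right clip without touching it. I corrected for this from the depth image.
- **Last side view:** A first slope fit on the side camera's sparse data looked tilted for the far-right and near-right pads. The five-frame profile from above did not confirm it. The arm partly hid the near-side clips in that side view.

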